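# Zero the cordless probe in its dock, then check three test studs in order

### The arm

A 6-joint arm with a two-finger parallel gripper is mounted at the origin on the work surface. World frame = base frame: x ahead of the robot, y to its left, z up, the work surface at z = 0. Lengths are in m, angles in degrees, forces in N, time in s.
With the tool pointing down it reaches from about 0.35 to 0.875 m from the base axis. Payload 4.2 kg.
Tool frame: the origin (TCP) lies midway between the tips of the shut fingers; the grasp point (between the pads) lies grip_point_offset behind it (grip_point_offset is the distance from the TCP to the grasp point, in m); z points along the fingers, x is the direction in which the jaws open and shut, and the axes are right-handed (so a half turn about z gives the same grasp; the last joint's range is limited). The gripper opens to 85 mm and grips with 20 to 120 N. Pads are 22 mm wide; open, the fingers measure 114 mm over their backs; the gripper's body (76 mm by 85 mm) begins 54 mm behind the grasp point. The pads swing forward as they close: fully open they stand 13 mm farther back than shut.
Start: joints at [-59.324, 22.042, 0.453, 0, -68.411, -14.817], TCP at [0.171, -0.601, 0.231] pointing down, gripper open.
Joint ranges: [-179.83, 179.83], [-69.29, 118.12], [-61.27, 80.66], [-181.25, 117.63], [-171.15, -9.14], [-177.46, 177.46]. Speed limits (degrees/s): [159.86, 159.86, 180, 180, 180, 180].

### API

Orientations are given as [roll, pitch, yaw] about the fixed x, y, z axes, in that order (R = Rz(yaw) Ry(pitch) Rx(roll)).
In Python, from workcell import * gives the robot as it stands.
- The arm moves only by the tool apply_moves, never from a script. Its argument "commands" is a list of rows, each a list of 7 numbers: the shift along the tool's x, y, z in units of 0.1 m (1.0 is 0.1 m), then the turn, a rotation vector about the tool's x, y, z in units of pi/2 rad (1.0 is pi/2 rad), then the closure, from 0 (fully open) to 1 (shut). In form: [[dx, dy, dz, ax, ay, az, gripper], ...]. A call has 1 to 12 rows; each row is the pose to reach, as a shift and turn from the pose commanded when the call began, along the tool's axes at that moment; what a row does not reach only later rows make up. A row lasts 1/8 s, in which the tool goes at most 62.5 mm and 10.7 degrees, less where a joint would pass 70% of its speed; a pose out of reach is approached as far as the arm can. A call with a number of a shift or a turn outside -1 to 1 is refused whole. A call with a gripper value outside its range is refused whole. The fingers move at their own pace and stop on an object; "squeeze" is the grip in N (left out, the last holds). Time passes only in rows, so rows that repeat a pose let the fingers close. It gives the time, the measured TCP pose, the force and the opening at its end, in the units of the state.
- sense(): the state, without advancing time (a new reading comes with each control period).
- read_camera(name): name is "side" or "top"; returns the picture (400x640x3 uint8, red, green, blue); there is no depth.
- get_calibration(name): a dict with "camera_matrix" (3x3 intrinsics, pixels), "dist" ([k1, k2, p1, p2, k3] as OpenCV has them; the pictures are not rectified), "cam_to_world" (4x4, takes a point from camera to world coordinates). Camera axes: x right, y down, z forward; pixel columns grow to the right and rows downward; lengths in m; the calibration is good to about 2 mm. A picture is of the moment at which its call begins. get_calibration takes no time and is no camera call.
- finish_job(): hands the job in, once; it reports no verdict.
Trained networks look in the newest picture that a camera, given by its name, has taken for a name from the list of things; names that differ only in an ending like _2 or _b are one class to them, and where a whole thing is asked for, a point or a joint stands for the part that bears it (a point fixed in the world has none). Each returns a list of dicts, best first, with "p" (0 to 1); they miss things now and then, are a little off and sometimes report something else, mostly with a low value. They report only what shows in the picture. A call takes as long as a camera call.
- spot_in(label, camera): "centre" ([column, row] in pixels, amid what is visible of it).
- place_of(label, camera): "centre" ([column, row] in pixels: a listed point, or the origin of a listed thing).
The state is a dict: "t": time; "joint_pos": joint angles; "joint_vel": joint speeds; "effort": joint torques, N m; "tcp_pos": TCP position; "tool_rot": TCP orientation; "force": force on the tool from outside, world axes, zero at the start; "wrist_torque": the same for the moment, N m; "grip_width": opening from 0.0 (shut) to 1.0 (fully open).
Only numpy, scipy, OpenCV 4.12 (cv2) and the standard library are available. Lean on these libraries where they do the work, as an engineer would, in place of code of your own. Each camera call takes 0.05 s, during which the arm holds its last target. There are 200 camera calls.

### The job

The cordless test probe lies on the bench: lay it in its sloping dock, tip down the slope, and let go of it for a second so that it zeroes. Then take it again and, holding it upright, press its tip gently onto the red, then the yellow, then the blue test stud of the open unit, pushing each well down for a moment; the probe must not press the white stud or touch anything else of the unit. Finally lay the probe back home in the dock and let go, leaving everything else on the bench where it is.

Things in the scene. Friction and masses are not known exactly. Their poses are not given: they have to be found in the camera images.
- probe: cordless test probe, 190 mm long, 0.12 kg: orange square handle 24 x 24 x 130 mm with a black grip band (x = 17 to 67), black nose, steel needle. Origin on its centre line, x axis towards the tail: handle from x = -55 to +75 mm, nose and needle from -55 to the tip at -115 mm. Starts lying flat on the bench, origin 12 mm up, z up, tip roughly towards the robot
- probe_tip (a point): the end of the steel needle (3 mm radius), on the centre line 115 mm from the probe's origin
- dock: fixed dock: dark base plate 150 x 90 x 12 mm with a white trough sloping at 45 degrees, 70 mm long, open upwards and at its high end, 30 mm wide inside, flared rims 52 mm over all, low end (robot side) closed by a fork as end stop. Origin on the bench under the trough's middle; x points uphill seen from above, z up
- dock_seat (a point): where the probe's origin is when it lies home in the dock, 104 mm above the dock's origin: handle's front end against the fork, nose through the fork, x axis of the probe 45 degrees uphill, its y along the dock's y, the grip band sticking out free beyond the high end. The trough floor is 12.5 mm below this point, square to the slope
- dock_tip (a point): where the probe's tip is when it lies home in the dock, 23 mm above the bench, hanging free
- board: opened unit fixed to the bench: aluminium tray 210 x 250 mm (x, y), 22 mm high, with a green circuit board 196 x 226 mm whose top face is 40 mm above the bench; chips and connectors stand up to 14 mm higher. Origin on the bench under its centre, z up. Carries four sprung test studs
- red (a joint): how far the red test stud is pressed down, m: 0 up, 0.006 fully down (5 N, spring return)
- red_base: red housing of the red test stud, fixed on the circuit board, with the brass stud in it. Origin at the centre of its underside, 22 mm below the top of the stud
- red_top (a point): centre of the top face of the red test stud: a brass stud 16 mm across standing in a red housing on the circuit board; moves vertically with the stud
- yellow (a joint): how far the yellow test stud is pressed down, m: 0 up, 0.006 fully down (5 N, spring return)
- yellow_base: yellow housing of the yellow test stud, fixed on the circuit board, with the brass stud in it. Origin at the centre of its underside, 22 mm below the top of the stud
- yellow_top (a point): centre of the top face of the yellow test stud: a brass stud 16 mm across standing in a yellow housing on the circuit board; moves vertically with the stud
- blue (a joint): how far the blue test stud is pressed down, m: 0 up, 0.006 fully down (5 N, spring return)
- blue_base: blue housing of the blue test stud, fixed on the circuit board, with the brass stud in it. Origin at the centre of its underside, 22 mm below the top of the stud
- blue_top (a point): centre of the top face of the blue test stud: a brass stud 16 mm across standing in a blue housing on the circuit board; moves vertically with the stud
- white (a joint): how far the white test stud is pressed down, m: 0 up, 0.006 fully down (5 N, spring return)
- white_top (a point): centre of the top face of the white test stud: a brass stud 16 mm across standing in a white housing on the circuit board; moves vertically with the stud
- screwdriver: screwdriver with a yellow handle lying on the bench, 190 mm long; a bystander. Origin at the centre of its underside
- spool: grey solder reel standing upright, 60 mm across, 50 mm high; a bystander. Origin at the centre of its underside
- bottle: white bottle with blue label and red cap, 64 mm across, 160 mm high; a bystander. Origin at the centre of its underside
- mug: blue mug, 80 mm across, 90 mm high; a bystander. Origin at the centre of its underside
- organiser: clear plastic parts tray with compartments, 130 x 200 x 35 mm; a bystander. Origin at the centre of its underside
- spare_board: small loose green circuit board, 90 x 70 mm, 14 mm high over its connector; a bystander. Origin at the centre of its underside
- heatsink: finned aluminium heat sink, 60 x 60 x 30 mm; a bystander. Origin at the centre of its underside

How it is judged (in metres and radians):
On the way, in this order (a step that is already met when the one before it is completed fails the run):
1. The probe lies home in the dock and the fingers have let go of it, for 0.5 s (distance between probe and dock_seat below 0.012 m and distance between probe_tip and dock_tip below 0.014 m and contact force between the fingers and probe below 0.05 N and linear speed of probe below 0.02 m/s), for 0.5 s.
2. The probe, held upright (within 0.45 rad), presses the red stud down by 2 mm or more with its tip, for 0.2 s (value of joint red above 0.002 m and distance between probe_tip and red_top below 0.01 m and angle between probe's own x axis and vertical below 0.45 rad), for 0.2 s.
3. The probe, held upright (within 0.45 rad), presses the yellow stud down by 2 mm or more with its tip, for 0.2 s (value of joint yellow above 0.002 m and distance between probe_tip and yellow_top below 0.01 m and angle between probe's own x axis and vertical below 0.45 rad), for 0.2 s.
4. The probe, held upright (within 0.45 rad), presses the blue stud down by 2 mm or more with its tip, for 0.2 s (value of joint blue above 0.002 m and distance between probe_tip and blue_top below 0.01 m and angle between probe's own x axis and vertical below 0.45 rad), for 0.2 s.
At the end, for the whole second after the job is handed in: The probe lies home in the dock (its origin within 12 mm of dock_seat and its tip within 14 mm of dock_tip), released and at rest (all of step 1); the robot touches nothing.
It fails at once if The white stud is pressed (more than 1.5 mm) (value of joint white above 0.0015 m).
It fails at once if The probe touches the unit's tray, circuit board or components (more than 1 N) (contact force between probe and board above 1 N).
It fails at once if A stud is jabbed: the unit's studs are pressed by the probe with more than 20 N (contact force between probe and red_base above 20 N or contact force between probe and yellow_base above 20 N or contact force between probe and blue_base above 20 N).
It fails at once if A bystander on the bench is moved by more than 30 mm (distance of any of screwdriver, spool, bottle, mug, organiser, spare_board, heatsink from where it was at the start of the episode above 0.03 m).
It also fails if it takes over 67 s, if anything falls off the work surface, if the arm or the gripper's body presses on something with over 40 N, if the wrist force passes 120 N, or if a joint passes its speed limit or range.

## Working session

There is one attempt and no reset: what is moved stays moved. The work goes in short steps, Python scripts to look and compute and a tool call to move; the robot and the scene stay as the last step left them, time stands still between calls to the robot, and variables do not carry over. Pictures are saved under pics/ and viewed, about 8 in all and at most 12, crops included, and the job is handed in when it is done.

Besides the shell and the picture viewer there is one more tool, called after ">>>" as name(argument=value, ...), one argument or row to a line, values as JSON. apply_moves: Moves the arm, as the interface text tells. Shifts and turns lie within -1 to 1; 1 stands for 0.1 m of shift or pi/2 rad of turn. Its arguments: {"type":"object","properties":{"commands":{"type":"array"},"squeeze":{"type":"number"}},"required":["commands"]}

```bash
ls; mkdir -p pics; cat > h.py <<'E'
from workcell import *
import numpy as np, cv2
from scipy.spatial.transform import Rotation as R
def ray(cam,px):
    c=get_calibration(cam); K=np.array(c["camera_matrix"]);d=np.array(c["dist"]);T=np.array(c["cam_to_world"])
    u=cv2.undistortPoints(np.array([[px]],float),K,d)[0,0]
    return T[:3,3],T[:3,:3]@np.array([u[0],u[1],1.])
def onz(cam,px,z):
    o,r=ray(cam,px); return o+r*(z-o[2])/r[2]
def proj(cam,p):
    c=get_calibration(cam);T=np.linalg.inv(np.array(c["cam_to_world"]))
    return cv2.projectPoints(np.array([p],float),cv2.Rodrigues(T[:3,:3])[0],T[:3,3],np.array(c["camera_matrix"]),np.array(c["dist"]))[0][0,0]
def tri(pxs):
    A=np.zeros((3,3));b=np.zeros(3)
    for cam,px in pxs:
        o,r=ray(cam,px);r=r/np.linalg.norm(r);M=np.eye(3)-np.outer(r,r);A+=M;b+=M@o
    return np.linalg.solve(A,b)
E
python3 - <<'E'
from h import *
print(sense(), grip_point_offset if 'grip_point_offset' in globals() else '')
for c in("top","side"):
    cv2.imwrite(f"pics/{c}0.png",read_camera(c)[:,:,::-1]); print(c,np.round(get_calibration(c)["cam_to_world"],3).tolist())
for l in["probe","probe_tip","dock","dock_seat","dock_tip","board","red_top","yellow_top","blue_top","white_top","spool","bottle","mug","organiser","screwdriver","spare_board","heatsink"]:
    for c in("top","side"):
        print(l,c,[(np.round(x["centre"],1).tolist(),round(x["p"],2)) for x in place_of(l,c)[:2]])
E
```

```text
pics
{'t': 0.0, 'joint_pos': array([-5.93234521e+01,  2.20920032e+01,  3.76776079e-01, -3.03192135e-02,
       -6.84121197e+01, -1.48158813e+01]), 'joint_vel': array([-0.01399787, -0.00429847, -0.02114503,  0.11531673, -0.07410131,
        0.03399337]), 'effort': array([-5.00163933e-04, -3.92288339e+01,  1.88402241e+01,  4.18626219e+00,
       -4.66760379e-03,  2.75322085e-07]), 'tcp_pos': array([ 0.17065464, -0.60061227,  0.23018456]), 'tool_rot': array([-1.79994666e+02, -1.30318393e-01,  1.05849474e+02]), 'force': array([ 0.56399961, -0.10049907, -0.31142261]), 'wrist_torque': array([0.03724974, 0.00965082, 0.01802929]), 'grip_width': 0.9959116936101469} 0.0187
top [[0.006, -0.978, 0.21, 0.202], [-1.0, -0.005, 0.005, -0.049], [-0.004, -0.21, -0.978, 1.665], [0.0, 0.0, 0.0, 1.0]]
side [[0.983, -0.12, 0.138, 0.325], [-0.183, -0.591, 0.786, -1.23], [-0.013, -0.798, -0.603, 1.005], [0.0, 0.0, 0.0, 1.0]]
probe top [([210.4, 225.1], 0.68), ([469.3, 229.9], 0.68)]
probe side [([278.9, 149.3], 0.47)]
probe_tip top [([222.7, 259.9], 0.74)]
probe_tip side [([279.3, 151.8], 0.62)]
dock top [(
[... 717 characters left out ...]
([309.4, 215.0], 0.38)]
spool top [([234.3, 146.0], 0.81)]
spool side [([358.0, 156.8], 0.69)]
bottle top [([193.7, 154.1], 0.74), ([264.6, 186.2], 0.61)]
bottle side [([342.9, 137.1], 0.74), ([323.8, 149.1], 0.62)]
mug top [([288.4, 137.1], 0.93)]
mug side [([378.8, 183.8], 0.81), ([340.4, 218.6], 0.49)]
organiser top [([467.9, 231.3], 0.88)]
organiser side [([349.7, 250.7], 0.72), ([376.5, 182.7], 0.34)]
screwdriver top [([283.5, 248.7], 0.75)]
screwdriver side [([267.1, 200.4], 0.78), ([344.8, 135.9], 0.61)]
spare_board top [([401.5, 270.5], 0.65)]
spare_board side [([253.9, 287.6], 0.97), ([313.2, 249.1], 0.67)]
heatsink top [([424.3, 168.8], 0.63)]
heatsink side [([392.4, 301.8], 0.94)]
```

```bash
python3 - <<'E'
import cv2
a=cv2.imread("pics/top0.png")[110:300,160:510]; cv2.imwrite("pics/topc.png",cv2.resize(a,None,fx=2.28,fy=2.28,interpolation=2))
a=cv2.imread("pics/side0.png")[110:330,220:450]; cv2.imwrite("pics/sidec.png",cv2.resize(a,None,fx=2.7,fy=2.7,interpolation=2))
E
```

```text
(no output)
```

View pics/topc.png

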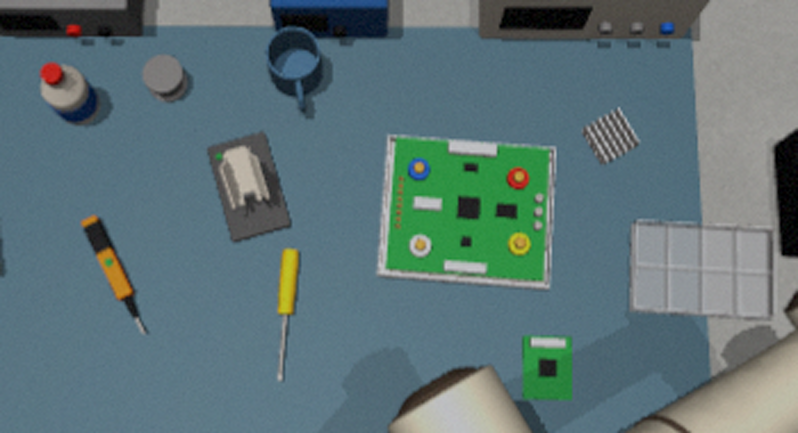

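View pics/sidec.png

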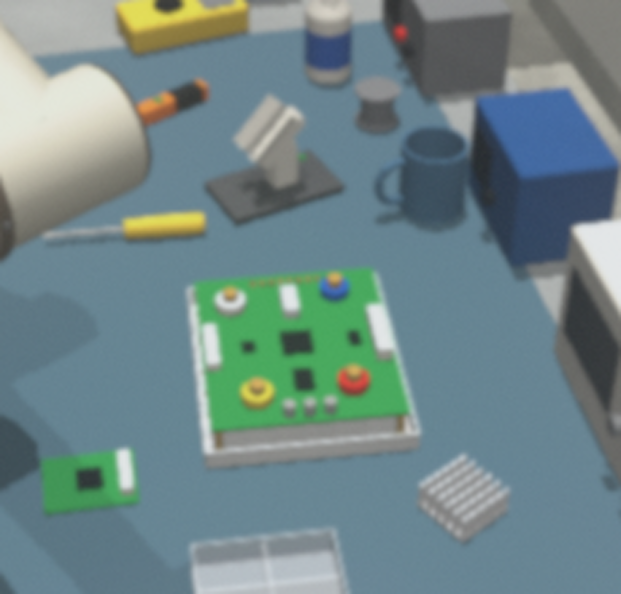

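The top view shows the probe with its tail at about crop px (92,220) and tip at (145,331). The dock base runs (208,148)–(290,225), uphill being up and to the left. The studs are blue (419,168), red (517,178), yellow (519,243) and white (420,244). The side view agrees. Next I refine these by colour.

```bash
python3 - <<'E'
from h import *
T=cv2.imread("pics/top0.png");S=cv2.imread("pics/side0.png")
def seg(im,lo,hi,box,mins=6):
    x0,y0,x1,y1=box;h=cv2.cvtColor(im,cv2.COLOR_BGR2HSV);m=cv2.inRange(h,np.array(lo),np.array(hi));k=np.zeros_like(m);k[y0:y1,x0:x1]=m[y0:y1,x0:x1]
    ys,xs=np.nonzero(k);return np.c_[xs,ys].astype(np.float32)
tb=(325,165,408,240); sb=(285,205,375,280)
for n,lo,hi,bt,bs in[("red",(0,150,90),(8,255,255),(378,180,396,196),(340,240,362,262)),("yellow",(22,150,120),(34,255,255),(378,208,396,226),(305,244,326,266)),("blue",(100,120,60),(125,255,255),(335,175,352,192),(334,205,355,226))]:
    a=seg(T,lo,hi,bt);b=seg(S,lo,hi,bs);
    ca=np.array(cv2.minEnclosingCircle(a)[0]) if len(a) else None; cb=b.mean(0) if len(b) else None
    print(n,len(a),len(b),ca,cb, onz("top",ca,.052).round(4), tri([("top",ca),("side",cb)]).round(4))
w=np.array([160+420/2.28,110+244/2.28]);print("white",onz("top",w,.055).round(3))
o=seg(T,(8,150,120),(20,255,255),(190,195,230,250));r=cv2.minAreaRect(o);v=cv2.fitLine(o,cv2.DIST_L2,0,.01,.01).ravel()
print("orange",len(o),r,v)
for nm,c in("tail",(92,218)),("tip",(146,332)):
    print(nm,onz("top",(160+c[0]/2.28,110+c[1]/2.28),.015).round(4))
print("fit dir pts",onz("top",v[2:]-v[:2]*15,.02).round(4),onz("top",v[2:]+v[:2]*15,.02).round(4))
print("net probe",onz("top",(210.4,225.1),.012),"tip",onz("top",(222.7,259.9),.012))
print("dock",onz("top",(267.1,185.7),0),onz("side",(323.7,177.6),0),"seat",tri([("top",(263.5,182.4)),("side",(324,151))]),"tip",tri([("top",(274.1,210.6)),("side",(306,184.7))]))
for c in[(208,148),(265,132),(290,225),(234,240)]: print(onz("top",(160+c[0]/2.28,110+c[1]/2.28),.012).round(4))
# dark base mask
h=cv2.cvtColor(T,cv2.COLOR_BGR2HSV)
print("hsv base",h[205:208,262:266].reshape(-1,3)[:4].tolist(),"bench",h[220,300].tolist())
m=((h[:,:,1]<60)&(h[:,:,2]<255)).astype(np.uint8);k=np.zeros_like(m);k[163:220,246:292]=m[163:220,246:292]
ys,xs=np.nonzero(k);r=cv2.minAreaRect(np.c_[xs,ys].astype(np.float32));print(r)
for p in cv2.boxPoints(r): print(onz("top",p,.012).round(4))
E
```

```text
red 42 47 [386.80303955 187.92424011] [350.40427 251.34042] [ 0.579  -0.2556  0.052 ] [ 0.5799 -0.2565  0.0443]
yellow 58 29 [387.26922607 216.52563477] [315.0345 256.3793] [ 0.4834 -0.255   0.052 ] [ 0.484  -0.2561  0.0436]
blue 44 42 [343.43023682 183.91860962] [343.3095 217.2619] [ 0.5919 -0.1128  0.052 ] [ 0.593  -0.1131  0.043 ]
white [ 0.481 -0.115  0.055]
orange 156 ((206.7478790283203, 222.58924865722656), (37.57658767700195, 7.132100582122803), 64.79888153076172) [  0.43799397   0.89897794 209.26923    227.89102   ]
tail [0.5237 0.3649 0.015 ]
tip [0.3572 0.2779 0.015 ]
fit dir pts [0.493  0.3542 0.02  ] [0.4033 0.306  0.02  ]
net probe [0.45844458 0.32853901 0.012     ] tip [0.3434476  0.28214841 0.012     ]
dock [0.59690104 0.14532663 0.        ] [0.58486647 0.15027601 0.        ] seat [0.58378831 0.14446882 0.10839738] tip [0.51524058 0.11912513 0.00179812]
[0.6315 0.1989 0.012 ]
[0.6566 0.1146 0.012 ]
[0.5153 0.0743 0.012 ]
[0.4925 0.1559 0.012 ]
hsv base [[150, 3, 82], [53, 12, 84], [60, 3, 84], [8, 12, 85]] bench [99, 81, 132]
((270.04010009765625, 196.54443359375), (53.957008361816406, 26.764389038085938), 74.47589111328125)
[0.6342 0.2035 0.012 ]
[0.6599 0.1164 0.012 ]
[0.4804 0.0637 0.012 ]
[0.4559 0.149  0.012 ]
```

>>> apply_moves(
  commands=[
    [0.5,0.5,0,0,0,0,0],
    [1,1,0,0,0,0,0],
    [1,1,0,0,0,0,0],
  ],
  squeeze=60,
)

```text
t: 2.17
tcp_pos: [0.2407, -0.4754, 0.2318]
tool_rot: [180.0, 0.0, 106.0]
force: [0.0, 0.2, 1.4]
grip_width: 1.004
```

>>> apply_moves(
  commands=[
    [0.4,0.4,0,0,0,0,0],
    [0.8,0.8,0,0,0,0,0],
    [1,1,0,0,0,0,0],
  ],
)

```text
t: 2.55
tcp_pos: [0.3094, -0.3528, 0.2317]
tool_rot: [180.0, 0.0, 105.9]
force: [0.5, 0.1, 1.6]
grip_width: 0.997
```

>>> apply_moves(
  commands=[
    [0.4,0.4,0,0,0,0,0],
    [0.8,0.8,0,0,0,0,0],
    [1,1,0,0,0,0,0],
  ],
)

```text
t: 2.92
tcp_pos: [0.3786, -0.2291, 0.2318]
tool_rot: [179.9, 0.0, 106.0]
force: [-0.2, 0.4, -0.3]
grip_width: 1.004
```

>>> apply_moves(
  commands=[
    [0.4,0.4,0,0,0,0,0],
    [0.8,0.8,0,0,0,0,0],
    [1,1,0,0,0,0,0],
  ],
)

```text
t: 3.3
tcp_pos: [0.4478, -0.1053, 0.2316]
tool_rot: [179.9, 0.0, 106.0]
force: [0.4, -0.7, 0.9]
grip_width: 1.0
```

>>> apply_moves(
  commands=[
    [0.4,0.4,0,0,0,0,0],
    [0.8,0.8,0,0,0,0,0],
    [1,1,0,0,0,0,0],
  ],
)

```text
t: 3.68
tcp_pos: [0.5168, 0.0184, 0.2313]
tool_rot: [180.0, 0.0, 106.0]
force: [0.2, -0.1, -1.2]
grip_width: 1.003
```

>>> apply_moves(
  commands=[
    [0.5,0.1,0,0,0,0,0],
    [1,0.2,0,0,0,0,0],
  ],
)

```text
t: 3.92
tcp_pos: [0.5076, 0.1192, 0.2313]
tool_rot: [180.0, 0.0, 105.8]
force: [0.1, -0.1, -0.6]
grip_width: 0.999
```

>>> apply_moves(
  commands=[
    [0.5,0.1,0,0,0,0,0],
    [1,0.2,0,0,0,0,0],
  ],
)

```text
t: 4.18
tcp_pos: [0.4993, 0.2212, 0.2315]
tool_rot: [180.0, 0.0, 105.8]
force: [0.7, -0.6, -1.2]
grip_width: 1.001
```

>>> apply_moves(
  commands=[
    [0.5,0.1,0,0,0,0,0],
    [1,0.2,0,0,0,0,0],
    [1,0.2,0,0,0,-0.135,0],
    [1,0.2,0,0,0,-0.135,0],
  ],
)

```text
t: 4.68
tcp_pos: [0.4911, 0.3218, 0.2309]
tool_rot: [-180.0, 0.0, 118.0]
force: [0.4, 0.6, -0.7]
grip_width: 0.998
```

>>> apply_moves(
  commands=[
    [0.23,0.17,0.5,0,0,0,0],
    [0.23,0.17,1,0,0,0,0],
  ],
)

```text
t: 4.92
tcp_pos: [0.4962, 0.3507, 0.1309]
tool_rot: [179.8, -0.1, 117.8]
force: [0.0, -0.3, -1.0]
grip_width: 0.997
```

>>> apply_moves(
  commands=[
    [0,0,0.4,0,0,0,0],
    [0,0,0.8,0,0,0,0],
    [0,0,0.8,0,0,0,0],
  ],
)

```text
t: 5.3
tcp_pos: [0.494, 0.3472, 0.0484]
tool_rot: [-179.6, 0.1, 117.8]
force: [1.0, -0.1, -0.2]
grip_width: 0.999
```

```bash
python3 - <<'E'
from h import *
s=sense();print(s["tcp_pos"],s["joint_pos"].round(1))
T=read_camera("top");S=read_camera("side")
a=cv2.resize(T[180:270,180:280],None,fx=4,fy=4,interpolation=2);b=cv2.resize(S[110:210,240:340],None,fx=3.6,fy=3.6,interpolation=2)
cv2.imwrite("pics/g1.png",np.hstack([a,b])[:,:,::-1])
for l in["dock","dock_seat","dock_tip"]:
    r={c:place_of(l,c) for c in("top","side")}
    print(l,{c:[(x["centre"],round(x["p"],2)) for x in r[c][:2]] for c in r})
    if all(r.values()): print(tri([(c,r[c][0]["centre"]) for c in r]).round(4))
E
```

```text
[0.49396243 0.34715743 0.04837593] [  50.4   30.7  -14.7   -0.   -45.  -112.6]
dock {'top': [([265.3, 188.8], 0.78), ([389.6, 216.3], 0.34)], 'side': [([321.7, 174.7], 0.83)]}
[0.5804 0.1495 0.0139]
dock_seat {'top': [([261.0, 181.1], 0.68), ([281.8, 246.2], 0.39)], 'side': [([321.9, 150.1], 0.91), ([313.4, 249.7], 0.45)]}
[0.5831 0.1526 0.1085]
dock_tip {'top': [([274.5, 210.9], 0.64)], 'side': [([304.8, 182.6], 0.64), ([266.6, 199.3], 0.5)]}
[0.5117 0.1167 0.0128]
```

View pics/g1.png

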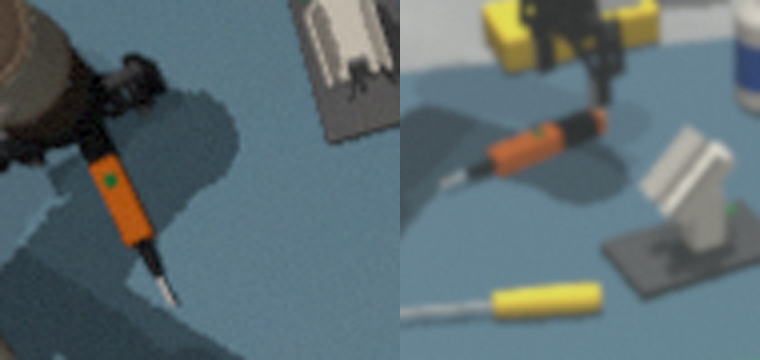

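The fingers straddle the grip band (left half, px 95,140) and the dock is clear. I lower, close and lift.

>>> apply_moves(
  commands=[
    [0,0,0.25,0,0,0,0],
    [0,0,0.44,0,0,0,0],
    [0,0,0.44,0,0,0,1],
    [0,0,0.44,0,0,0,1],
    [0,0,0.44,0,0,0,1],
    [0,0,0.44,0,0,0,1],
    [0,0,0.44,0,0,0,1],
    [0,0,0.44,0,0,0,1],
    [0,0,0.44,0,0,0,1],
  ],
)

```text
t: 6.82
tcp_pos: [0.496, 0.3508, 0.0089]
tool_rot: [179.8, -0.1, 118.0]
force: [-1.1, 1.0, 5.5]
grip_width: 0.268
```

>>> apply_moves(
  commands=[
    [0,0,-0.5,0,0,0,1],
    [0,0,-1,0,0,0,1],
    [0,0,-1,0,0,0,1],
  ],
)

```text
t: 7.2
tcp_pos: [0.497, 0.3516, 0.1119]
tool_rot: [179.5, -0.2, 118.0]
force: [0.5, -0.2, -1.6]
grip_width: 0.269
```

>>> apply_moves(
  commands=[
    [0,0,-0.5,0,0,0,1],
    [0,0,-1,0,0,0,1],
    [0,0,-1,0,0,0,1],
    [0,0,-1,0,0,0,1],
  ],
)

```text
t: 7.7
tcp_pos: [0.494, 0.3489, 0.2054]
tool_rot: [-179.8, 0.0, 118.0]
force: [-0.7, -0.4, -1.6]
grip_width: 0.26
```

```bash
python3 - <<'E'
from h import *
s=sense();print(s["tcp_pos"],s["tool_rot"],s["joint_pos"].round(1),s["grip_width"],s["t"])
T=read_camera("top");S=read_camera("side")
cv2.imwrite("pics/t2.png",T[:,:,::-1]);cv2.imwrite("pics/s2.png",S[:,:,::-1])
p=[(c,place_of("probe_tip",c)) for c in("top","side")];print(p)
if all(x[1] for x in p): print(tri([(c,x[0]["centre"]) for c,x in p]))
t=np.array(s["tcp_pos"]);x=np.array([.883,.469,0])
for d in(-157,-97,33): q=t+x*d/1000+[0,0,.0087]; print(d,q,proj("top",q),proj("side",q))
a=cv2.resize(T[160:270,170:280],None,fx=3.6,fy=3.6,interpolation=2);b=cv2.resize(S[60:170,220:330],None,fx=3.6,fy=3.6,interpolation=2)
cv2.imwrite("pics/g2.png",np.hstack([a,b])[:,:,::-1])
E
```

```text
[0.49401916 0.34890859 0.20542735] [-1.79796498e+02  5.41044473e-03  1.17970709e+02] [ 5.050e+01  2.130e+01 -4.600e+00 -1.000e-01 -6.440e+01 -1.125e+02] 0.2603868268688286 7.7
[('top', [{'centre': [211.6, 251.2], 'p': 0.61}, {'centre': [198.1, 156.6], 'p': 0.51}]), ('side', [{'centre': [245.8, 110.7], 'p': 0.7}])]
[0.35267409 0.27556965 0.21143921]
-157 [0.35538816 0.27527559 0.21412735] [211.5437276 249.6773779] [246.1445865  110.01322527]
-97 [0.40836816 0.30341559 0.21412735] [202.82497331 231.43000695] [261.65081959 104.38790975]
33 [0.52315816 0.36438559 0.21412735] [184.34494907 192.83449011] [293.53058838  92.90379118]
```

View pics/g2.png

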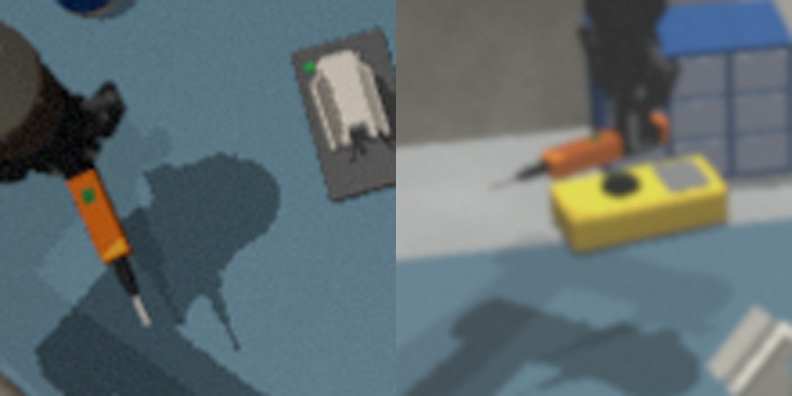

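Gripped squarely; the tip is within 2 mm of the prediction (px 211,250 in the top view). Now I fit the dock model to the picture.

```bash
cat > fit.py <<'E'
from h import *
from scipy.optimize import minimize
T=cv2.imread("pics/t2.png");h=cv2.cvtColor(T,cv2.COLOR_BGR2HSV).astype(int)
S=cv2.imread("pics/s2.png");hs=cv2.cvtColor(S,cv2.COLOR_BGR2HSV).astype(int)
def frame(p):
    x,y,a=p;u=np.array([np.cos(a),np.sin(a),0]);v=np.array([-u[1],u[0],0]);return np.array([x,y,0]),u,v
def base(p):
    o,u,v=frame(p);return [o+.075*i*u+.045*j*v+[0,0,.012] for i,j in((1,1),(1,-1),(-1,-1),(-1,1))]
m=np.zeros(T.shape[:2],bool);m[160:222,244:294]=(h[160:222,244:294,1]<50)
def cost(p):
    k=np.zeros(m.shape,np.uint8)
    q=np.array([proj("top",c) for c in base(p)])
    big=np.zeros((m.shape[0]*4,m.shape[1]*4),np.uint8);cv2.fillPoly(big,[np.round(q*4+1.5).astype(int)],1)
    f=cv2.resize(big.astype(np.float32),(m.shape[1],m.shape[0]),interpolation=cv2.INTER_AREA)
    return np.abs(f-m)[160:222,244:294].sum()
b=min((minimize(cost,[.574+i,.136,a],method="Nelder-Mead",options=dict(initial_simplex=np.array([.574+i,.136,a])+np.array([[0,0,0],[.008,0,0],[0,.008,0],[0,0,.06]]))) for i in(-.004,.004) for a in(.27,.31)),key=lambda r:r.fun)
p=b.x;print(p,np.degrees(p[2]),b.fun,m.sum())
o,u,v=frame(p)
def tr(sx,off): # points of trough model, seat at base centre + off
    s=o+off*u+[0,0,.104];ax=(u+[0,0,1])/2**.5;n=(-u+[0,0,1])/2**.5
    return [s+ax*X/1000+v*Y/1000+n*Z/1000 for X,Y,Z in sx]
out=[]
for cam,im,(x0,y0,x1,y1) in(("top",T,(240,155,300,225)),("side",S,(285,130,365,200))):
    k=7 if cam=="top" else 6
    a=cv2.resize(im[y0:y1,x0:x1],None,fx=k,fy=k,interpolation=2)
    P=lambda w:(np.round((proj(cam,w)-[x0,y0]+.5)*k).astype(int)).tolist()
    cv2.polylines(a,[np.array([P(c) for c in base(p)])],True,(0,255,255),1)
    for off,col in((.014,(0,0,255)),(0,(255,0,0))):
        fl=tr([(-55,15,-12.5),(15,15,-12.5),(15,-15,-12.5),(-55,-15,-12.5)],off);cv2.polylines(a,[np.array([P(c) for c in fl])],True,col,1)
        for c in tr([(-115,0,0),(0,0,0)],off): cv2.circle(a,P(c),3,col,1)
    out.append(cv2.resize(a,(390,490)))
cv2.imwrite("pics/fit.png",np.hstack(out))
print("seat14",tr([(0,0,0)],.014),"diptop",onz("top",(274.3,210.75),.023))
E
python3 fit.py
```

```text
[0.57476202 0.138563   0.29065961] 16.65356876270883 57.0 1140
seat14 [array([0.58817479, 0.14257518, 0.104     ])] diptop [0.50597054 0.1162516  0.023     ]
```

View pics/fit.png

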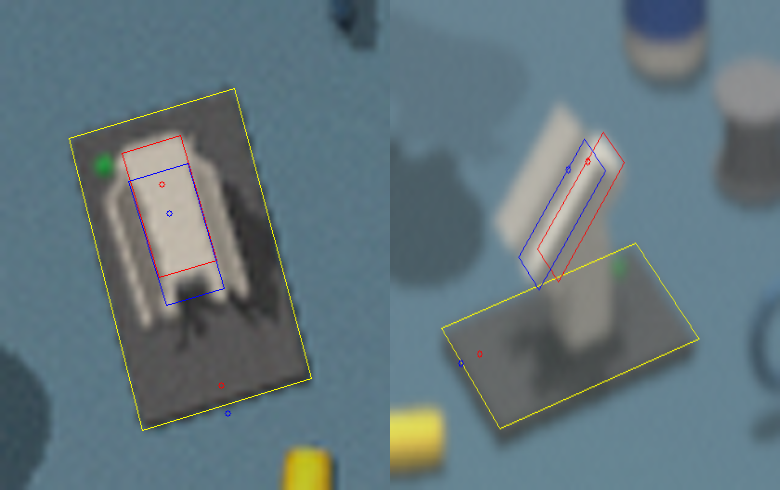

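```bash
cat >> h.py <<'E'
def tool():
    q=[sense() for _ in range(5)];s=q[-1]
    return np.mean([k["tcp_pos"] for k in q],0),R.from_euler("xyz",s["tool_rot"],degrees=True)
def rel(p0,r0,p,r):
    return np.round(np.r_[r0.inv().apply(np.array(p)-p0)*10,(r0.inv()*r).as_rotvec()/(np.pi/2)],3)
def rot(yaw,el,lean):  # probe x at yaw, elevation el; tool z leaned 'lean' deg from -pz towards -px
    y,e=np.radians([yaw,el]);u=np.array([np.cos(y),np.sin(y),0]);k=np.array([0,0,1])
    px=np.cos(e)*u+np.sin(e)*k;pz=-np.sin(e)*u+np.cos(e)*k;py=np.cross(pz,px)
    l=np.radians(lean);z=-np.cos(l)*pz-np.sin(l)*px
    return px,py,pz,R.from_matrix(np.c_[py,np.cross(z,py),z])
SEAT=np.array([.587,.143,.105]);YAW=16.65
E
python3 - <<'E'
from h import *
p0,r0=tool();print(p0,r0.as_euler("xyz",degrees=True))
px,py,pz,r=rot(YAW,45,0)
A=SEAT+.055*px+.065*pz
print(A,rel(p0,r0,A,r)); print("R only",rel(p0,r0,p0,r))
E
```

```text
[0.49446246 0.34905629 0.20524448] [-1.79787281e+02  6.86127452e-02  1.17999065e+02]
[0.5802254  0.14097397 0.18985281] [-2.24  -0.219  0.157 -0.501 -0.049  0.12 ]
R only [ 0.     0.     0.    -0.501 -0.049  0.12 ]
```

>>> apply_moves(
  commands=[
    [-0.5,-0.05,0,0,0,0,1],
    [-1,-0.1,0,0,0,0,1],
  ],
)

```text
t: 8.15
tcp_pos: [0.5331, 0.2559, 0.206]
tool_rot: [-179.9, 0.0, 118.1]
force: [0.9, 0.5, -0.5]
grip_width: 0.263
```

>>> apply_moves(
  commands=[
    [-0.5,-0.05,0,0,0,0,1],
    [-1,-0.1,0,0,0,0,1],
  ],
)

```text
t: 8.4
tcp_pos: [0.5715, 0.1622, 0.2062]
tool_rot: [-179.9, 0.0, 118.0]
force: [0.5, 1.0, -0.7]
grip_width: 0.264
```

>>> apply_moves(
  commands=[
    [-0.24,0,0,-0.1,-0.01,0.024,1],
    [-0.24,0,0,-0.2,-0.02,0.048,1],
    [-0.24,0,0,-0.3,-0.03,0.072,1],
    [-0.24,0,0,-0.4,-0.04,0.096,1],
    [-0.24,0,0,-0.501,-0.049,0.12,1],
    [-0.24,0,0,-0.501,-0.049,0.12,1],
  ],
)

```text
t: 9.15
tcp_pos: [0.6068, 0.1183, 0.2582]
tool_rot: [144.0, 8.5, 107.7]
force: [1.1, -0.3, -0.3]
grip_width: 0.262
```

```bash
cat > ck.py <<'E'
from h import *
import sys
s=sense();p0,r0=tool();print(s["t"],p0,r0.as_euler("xyz",degrees=True),s["joint_pos"].round(1),s["force"].round(1))
px,py,pz,r=rot(YAW,45,0)
A=SEAT+.055*px+.065*pz
print(rel(p0,r0,A,r))
T=read_camera("top");S=read_camera("side")
cv2.imwrite("pics/t3.png",T[:,:,::-1]);cv2.imwrite("pics/s3.png",S[:,:,::-1])
M=r0.as_matrix();X=M[:,1];Z=-M[:,2]
out=[]
for cam,im,(x0,y0) in(("top",T,(230,150)),("side",S,(280,90))):
    a=np.ascontiguousarray(cv2.resize(im[y0:y0+100,x0:x0+80],None,fx=4.8,fy=4.8,interpolation=2)[:,:,::-1])
    for d in(-.158,-.098,.032): cv2.circle(a,np.round((proj(cam,p0+X*d+Z*.005)-[x0,y0]+.5)*4.8).astype(int).tolist(),3,(0,0,255),1)
    for d in(-.115,0): cv2.circle(a,np.round((proj(cam,SEAT+px*d)-[x0,y0]+.5)*4.8).astype(int).tolist(),3,(0,255,0),1)
    out.append(a)
cv2.imwrite(sys.argv[1],np.hstack(out))
E
python3 ck.py pics/g3.png
```

```text
9.15 [0.60679275 0.11826569 0.25824015] [144.04524091   8.50077431 107.71555172] [  22.6    5.2  -43.9   62.5  -11.  -151. ] [ 1.1 -0.3 -0.3]
[ 0.395 -0.52   0.404 -0.099  0.064  0.07 ]
```

View pics/g3.png

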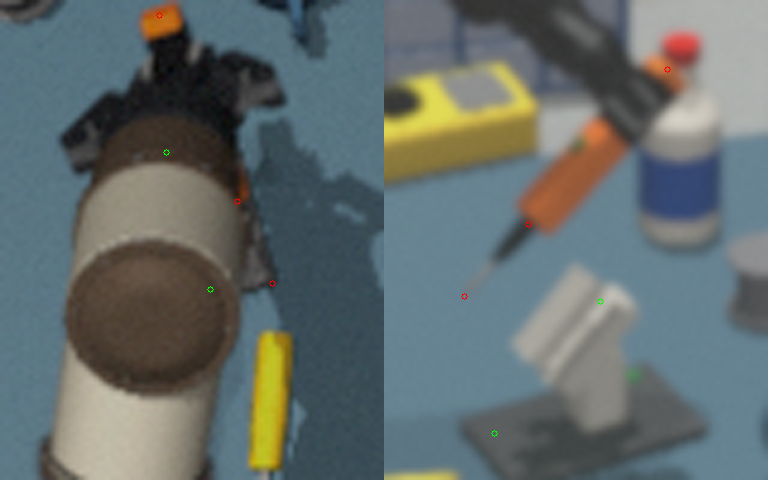

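The wrist hit the joint‑5 limit (-11°), so this arm cannot reach 45° forward here. I'll set the probe down where it was and regrip it with the tool leaned 30° towards the tip side, so that docking needs only 15° of forward tilt.

```bash
python3 - <<'E'
from h import *
p0,r0=tool();r1=R.from_euler("xyz",[180,0,118],degrees=True)
P=np.array([.495,.349,.010])
print(rel(p0,r0,[.565,.185,.24],r1)); print(rel(np.array([.565,.185,.24]),r1,P,r1))
px,py,pz,r2=rot(28,0,30)
print("lean rel",rel(P,r1,P,r2), "x axis", r2.as_matrix()[:,2])
E
```

```text
[ 0.804 -0.195 -0.064  0.389  0.127 -0.083]
[1.777 0.152 2.3   0.    0.    0.   ]
lean rel [ 0.     0.     0.     0.333 -0.     0.   ] x axis [-0.4414738  -0.23473578 -0.8660254 ]
```

>>> apply_moves(
  commands=[
    [0.2,-0.05,-0.02,0.1,0.03,-0.02,1],
    [0.4,-0.1,-0.03,0.19,0.06,-0.04,1],
    [0.6,-0.15,-0.05,0.29,0.09,-0.06,1],
    [0.8,-0.2,-0.06,0.389,0.127,-0.083,1],
    [0.8,-0.2,-0.06,0.389,0.127,-0.083,1],
  ],
)

```text
t: 9.88
tcp_pos: [0.5636, 0.1909, 0.2391]
tool_rot: [-179.8, -0.7, 118.4]
force: [0.7, 0.0, -1.4]
grip_width: 0.27
```

>>> apply_moves(
  commands=[
    [0.5,0.05,0.3,0,0,0,1],
    [1,0.1,0.6,0,0,0,1],
  ],
)

```text
t: 10.12
tcp_pos: [0.5257, 0.2818, 0.1777]
tool_rot: [-180.0, -0.4, 117.9]
force: [0.1, 0.7, -1.4]
grip_width: 0.265
```

>>> apply_moves(
  commands=[
    [0.4,0.03,0.4,0,0,0,1],
    [0.78,0.05,0.8,0,0,0,1],
    [0.78,0.05,0.8,0,0,0,1],
  ],
)

```text
t: 10.5
tcp_pos: [0.4902, 0.3521, 0.095]
tool_rot: [-179.5, -0.2, 118.2]
force: [0.3, -0.3, -0.0]
grip_width: 0.263
```

```bash
python3 - <<'E'
from h import *
p0,r0=tool();print(p0,r0.as_euler("xyz",degrees=True),sense()["joint_pos"].round(1))
r1=R.from_euler("xyz",[180,0,118],degrees=True)
print(rel(p0,r0,[p0[0],p0[1],.0095],r1))
E
```

```text
[0.49024664 0.35207416 0.09499855] [-179.47006397   -0.20514791  118.17910029] [  50.8   27.4  -12.1   -0.5  -50.9 -112.3]
[-0.003  0.008  0.855 -0.006 -0.002  0.002]
```

>>> apply_moves(
  commands=[
    [0,0,0.4,0,0,0,1],
    [0,0,0.75,0,0,0,1],
    [0,0,0.86,0,0,0,1],
    [0,0,0.86,0,0,0,1],
    [0,0,0.86,0,0,0,0],
    [0,0,0.86,0,0,0,0],
    [0,0,0.86,0,0,0,0],
    [0,0,0.86,0,0,0,0],
  ],
)

```text
t: 11.5
tcp_pos: [0.495, 0.351, 0.015]
tool_rot: [179.9, -0.1, 118.0]
force: [1.0, 0.0, -0.3]
grip_width: 1.002
```

>>> apply_moves(
  commands=[
    [0,0,-0.5,0,0,0,0],
    [0,0,-0.6,0.11,0,0,0],
    [0,0,-0.6,0.22,0,0,0],
    [0,0,-0.6,0.333,0,0,0],
    [0,0,-0.6,0.333,0,0,0],
  ],
)

```text
t: 12.12
tcp_pos: [0.4955, 0.3505, 0.0701]
tool_rot: [-149.8, -0.1, 117.9]
force: [0.4, -0.6, -0.5]
grip_width: 1.001
```

```bash
python3 - <<'E'
from h import *
p0,r0=tool();print(p0,r0.as_euler("xyz",degrees=True),sense()["joint_pos"].round(1))
T=read_camera("top");S=read_camera("side")
print([place_of("probe_tip",c)[:1] for c in("top","side")],place_of("probe","top")[:1])
px,py,pz,r=rot(28,0,30)
o=np.array([.4902,.3521,0])-.043*px
print("tip pred",proj("top",o-.115*px+[0,0,.012]))
print(rel(p0,r0,o+.038*px+[0,0,.010],r))
a=cv2.resize(T[160:270,170:280],None,fx=3.6,fy=3.6,interpolation=2);b=cv2.resize(S[100:210,220:330],None,fx=3.6,fy=3.6,interpolation=2)
cv2.imwrite("pics/g4.png",np.hstack([a,b])[:,:,::-1])
E
```

```text
[0.49549276 0.35053076 0.07014569] [-1.49778028e+02 -7.10237126e-02  1.17915680e+02] [  45.9   43.9   12.6   -9.   -87.7 -105.2]
[[{'centre': [221.2, 256.6], 'p': 0.87}], [{'centre': [250.3, 161.5], 'p': 0.82}]] [{'centre': [213.9, 225.1], 'p': 0.91}]
tip pred [224.09628329 257.68549502]
[ 0.038  0.226  0.565 -0.002 -0.001 -0.   ]
```

View pics/g4.png

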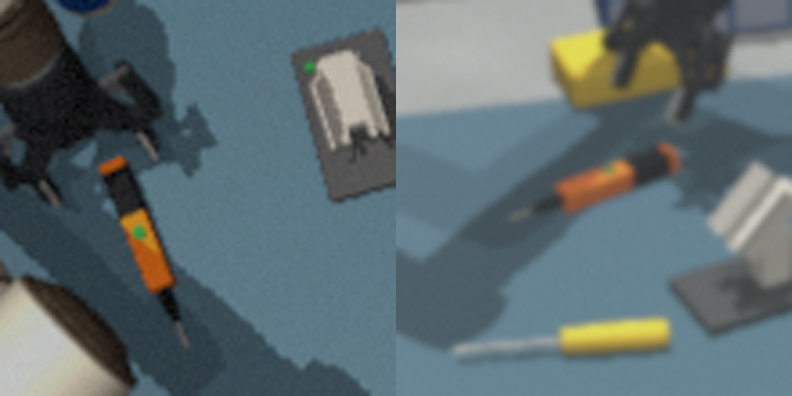

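```bash
python3 - <<'E'
from h import *
p0,r0=tool()
t=onz("top",(221.5,256.5),.012);k=onz("top",(170+112/3.6,160+167/3.6),.022)
d=t-k;yaw=np.degrees(np.arctan2(-d[1],-d[0]));print(t,k,np.hypot(*d[:2]),yaw)
T=read_camera("top");h=cv2.cvtColor(T,cv2.COLOR_RGB2HSV);m=cv2.inRange(h,np.array((8,150,120)),np.array((22,255,255)))
m[:215]=0;m[245:]=0;m[:,:195]=0;m[:,225:]=0
ys,xs=np.nonzero(m);v=cv2.fitLine(np.c_[xs,ys].astype(np.float32),cv2.DIST_L2,0,.01,.01).ravel()
a,b=[onz("top",v[2:]+s*v[:2]*8,.02) for s in(-1,1)];e=a-b;print("orange mid",onz("top",v[2:],.02),len(xs),np.degrees(np.arctan2(e[1],e[0])%np.pi))
print("net",onz("top",(213.9,225.1),.012))
for l in "top","side": print(spot_in("probe",l)[:1])
E
```

```text
[0.354532   0.28661935 0.012     ] [0.51972425 0.36046812 0.022     ] 0.18094784031085498 24.08690691000683
orange mid [0.44234723 0.3252564  0.02      ] 141 24.078116683370535
net [0.45849856 0.31691685 0.012     ]
[{'centre': [209.5, 225.8], 'p': 0.7}]
[{'centre': [280.6, 149.2], 'p': 0.67}]
```

```bash
python3 - <<'E'
from h import *
p0,r0=tool()
px,py,pz,r=rot(24.1,0,30);print(p0,rel(p0,r0,[.491,.3475,.010],r))
E
```

```text
[0.49460761 0.35081036 0.07595962] [-0.014  0.286  0.596  0.002  0.02   0.039]
```

>>> apply_moves(
  commands=[
    [-0.01,0.14,0.3,0,0.02,0.039,0],
    [-0.015,0.28,0.59,0,0.02,0.039,0],
    [-0.015,0.28,0.59,0,0.02,0.039,0],
    [-0.015,0.28,0.59,0,0.02,0.039,1],
    [-0.015,0.28,0.59,0,0.02,0.039,1],
    [-0.015,0.28,0.59,0,0.02,0.039,1],
    [-0.015,0.28,0.59,0,0.02,0.039,1],
    [-0.015,0.28,0.59,0,0.02,0.039,1],
    [-0.015,0.28,0.59,0,0.02,0.039,1],
  ],
)

```text
t: 13.65
tcp_pos: [0.4918, 0.3477, 0.0105]
tool_rot: [-150.2, 0.0, 114.1]
force: [0.9, 2.0, 6.2]
grip_width: 0.261
```

```bash
python3 - <<'E'
from h import *
p0,r0=tool();print(p0,r0.as_euler("xyz",degrees=True),sense()["grip_width"],sense()["force"])
E
```

```text
[0.4917604  0.34771991 0.01050765] [-1.50223221e+02  3.23906277e-02  1.14109899e+02] 0.26095400956897746 [0.94758378 1.96091726 6.16323515]
```

>>> apply_moves(
  commands=[
    [0,-0.25,-0.433,0,0,0,1],
    [0,-0.5,-0.866,0,0,0,1],
  ],
)

```text
t: 13.9
tcp_pos: [0.4901, 0.3466, 0.109]
tool_rot: [-149.9, 0.1, 114.1]
force: [1.6, 0.6, -1.0]
grip_width: 0.263
```

>>> apply_moves(
  commands=[
    [0,-0.25,-0.433,0,0,0,1],
    [0,-0.4,-0.7,0,0,0,1],
    [0,-0.4,-0.7,0,0,0,1],
  ],
)

```text
t: 14.28
tcp_pos: [0.4917, 0.3479, 0.1921]
tool_rot: [-150.4, -0.0, 114.1]
force: [-0.5, 1.8, -1.6]
grip_width: 0.263
```

```bash
python3 - <<'E'
from h import *
T=read_camera("top");S=read_camera("side")
p0,r0=tool();print(p0,r0.as_euler("xyz",degrees=True),sense()["joint_pos"].round(1))
px,py,pz,_=rot(24.1,0,30)
q=[(c,place_of("probe_tip",c)) for c in("top","side")];print(q)
if all(x[1] for x in q): w=tri([(c,x[0]["centre"]) for c,x in q])-p0;print("tip rel px,py,pz",px@w,py@w,pz@w)
A_=rot(YAW,45,30);A=SEAT+.050*A_[0]+.065*A_[2]
print(A,rel(p0,r0,A,A_[3]))
E
```

```text
[0.49025812 0.3470004  0.18854459] [-1.49958732e+02  5.02098989e-02  1.14045938e+02] [  45.2   37.2   18.2  -10.5  -99.2 -110.3]
[('top', [{'centre': [209.7, 250.9], 'p': 0.7}, {'centre': [196.9, 212.6], 'p': 0.44}]), ('side', [{'centre': [313.2, 251.7], 'p': 0.72}, {'centre': [246.5, 116.3], 'p': 0.53}, {'centre': [343.7, 217.2], 'p': 0.16}])]
tip rel px,py,pz 0.0750230143141878 0.1026097535091919 -0.833565411804698
[0.5768381  0.13996095 0.18631728] [-2.243 -0.034  0.047 -0.5    0.012  0.084]
```

>>> apply_moves(
  commands=[
    [-0.5,0,0,0,0,0,1],
    [-1,0,0,0,0,0,1],
  ],
)

```text
t: 14.72
tcp_pos: [0.5314, 0.2551, 0.1881]
tool_rot: [-149.9, 0.1, 114.2]
force: [0.4, -0.1, -1.6]
grip_width: 0.262
```

>>> apply_moves(
  commands=[
    [-0.5,0,0,0,0,0,1],
    [-1,0,0,0,0,0,1],
  ],
)

```text
t: 14.98
tcp_pos: [0.5725, 0.1631, 0.1883]
tool_rot: [-149.9, 0.1, 114.1]
force: [0.6, -0.2, -1.2]
grip_width: 0.262
```

>>> apply_moves(
  commands=[
    [-0.24,-0.03,0.05,-0.1,0,0.02,1],
    [-0.24,-0.03,0.05,-0.2,0,0.04,1],
    [-0.24,-0.03,0.05,-0.3,0,0.06,1],
    [-0.24,-0.03,0.05,-0.4,0.01,0.08,1],
    [-0.24,-0.03,0.05,-0.5,0.012,0.084,1],
    [-0.24,-0.03,0.05,-0.5,0.012,0.084,1],
    [-0.24,-0.03,0.05,-0.5,0.012,0.084,1],
  ],
)

```text
t: 15.85
tcp_pos: [0.5779, 0.1408, 0.1869]
tool_rot: [164.9, -0.0, 106.7]
force: [0.7, 1.1, -1.4]
grip_width: 0.262
```

```bash
cat > ck.py <<'E'
from h import *
import sys
print("tip rel", (lambda w,f:[w@f[i] for i in range(3)])(tri([("top",(209.7,250.9)),("side",(246.5,116.3))])-[.4903,.347,.1885],rot(24.1,0,30)))
f=rot(YAW,45,30);px,py,pz,r=f
T=read_camera("top");S=read_camera("side")
s=sense();p0,r0=tool();print(s["t"],p0,r0.as_euler("xyz",degrees=True),s["joint_pos"].round(1),s["force"].round(1))
print(rel(p0,r0,SEAT+.050*px+.065*pz,r))
out=[]
for cam,im,(x0,y0) in(("top",T,(230,150)),("side",S,(280,90))):
    q=place_of("probe_tip",cam);print(cam,q[:2])
    a=np.ascontiguousarray(cv2.resize(im[y0:y0+100,x0:x0+80],None,fx=4.8,fy=4.8,interpolation=2)[:,:,::-1])
    for d in(-.153,-.093,.037): cv2.circle(a,np.round((proj(cam,p0+px*d+pz*.0015)-[x0,y0]+.5)*4.8).astype(int).tolist(),3,(0,0,255),1);print(d,proj(cam,p0+px*d+pz*.0015))
    for d in(-.115,0): cv2.circle(a,np.round((proj(cam,SEAT+px*d)-[x0,y0]+.5)*4.8).astype(int).tolist(),3,(0,255,0),1)
    out.append(a)
cv2.imwrite(sys.argv[1],np.hstack(out))
E
python3 ck.py pics/g5.png
```

```text
tip rel [np.float64(-0.14821231840975824), np.float64(0.0006255794300913764), np.float64(-0.00370082961806531)]
15.95 [0.57884051 0.14129186 0.18726651] [ 1.64863731e+02 -2.90005701e-02  1.06639163e+02] [  31.1   14.5  -21.2    5.8  -39.8 -108.5] [ 0.  -0.2 -0.7]
[-0.007 -0.025  0.003  0.002 -0.    -0.   ]
top [{'centre': [273.8, 219.3], 'p': 0.56}]
-0.153 [274.28976941 217.27099695]
-0.093 [269.44962635 202.1660407 ]
0.037 [258.22269825 167.16398087]
side [{'centre': [289.8, 169.4], 'p': 0.86}, {'centre': [315.0, 255.5], 'p': 0.23}]
-0.153 [291.48542777 168.32461421]
-0.093 [303.1798594  153.53376002]
0.037 [329.01406837 120.92248436]
```

View pics/g5.png

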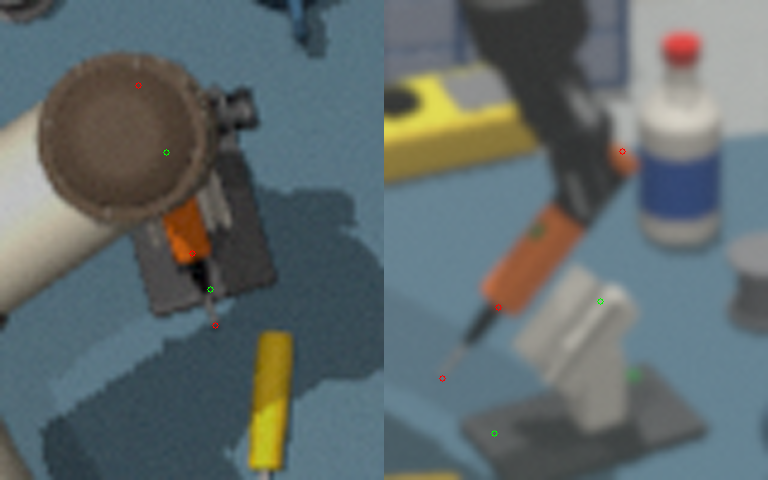

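The side view shows the probe parallel to the trough, and tip and handle front match the predicted marks within 1 px. I lower it into the trough.

>>> apply_moves(
  commands=[
    [-0.01,0.08,0.2,0,0,0,1],
    [-0.01,0.16,0.35,0,0,0,1],
    [-0.01,0.23,0.44,0,0,0,1],
    [-0.01,0.23,0.44,0,0,0,1],
  ],
)

```text
t: 16.55
tcp_pos: [0.6107, 0.1495, 0.15]
tool_rot: [164.9, -0.0, 106.6]
force: [0.3, -0.2, -1.3]
grip_width: 0.262
```

>>> apply_moves(
  commands=[
    [0,0.03,0.05,0,0,0,1],
    [0,0.05,0.09,0,0,0,1],
    [0,0.07,0.12,0,0,0,1],
    [0,0.07,0.12,0,0,0,1],
  ],
)

```text
t: 17.05
tcp_pos: [0.6198, 0.1522, 0.141]
tool_rot: [164.9, -0.0, 106.6]
force: [0.1, -0.6, -1.0]
grip_width: 0.26
```

```bash
python3 ck.py pics/g6.png; python3 - <<'E'
from h import *
p0,r0=tool();f=rot(YAW,45,30);w=p0-SEAT;print([round(float(w@f[i]),4) for i in range(3)],sense()["force"])
E
```

```text
tip rel [np.float64(-0.14821231840975824), np.float64(0.0006255794300913764), np.float64(-0.00370082961806531)]
17.15 [0.61974324 0.15221282 0.14125484] [ 1.64841887e+02 -3.50511998e-02  1.06638451e+02] [  29.9   21.2  -18.9    5.9  -35.3 -107.6] [-0.6 -0.4 -0.2]
[ 0.006 -0.313 -0.552  0.002 -0.    -0.   ]
top [{'centre': [272.5, 208.9], 'p': 0.62}]
-0.153 [272.64001124 207.42120976]
-0.093 [267.9242225  192.61459185]
0.037 [257.00896337 158.37519011]
side [{'centre': [316.3, 254.9], 'p': 0.7}, {'centre': [305.0, 178.3], 'p': 0.68}]
-0.153 [304.16210402 176.717905  ]
-0.093 [315.64280149 162.34652346]
0.037 [340.97866323 130.66566291]
[0.0498, -0.0005, 0.0016] [-0.33763421  0.11227914 -1.13995682]
```

View pics/g6.png

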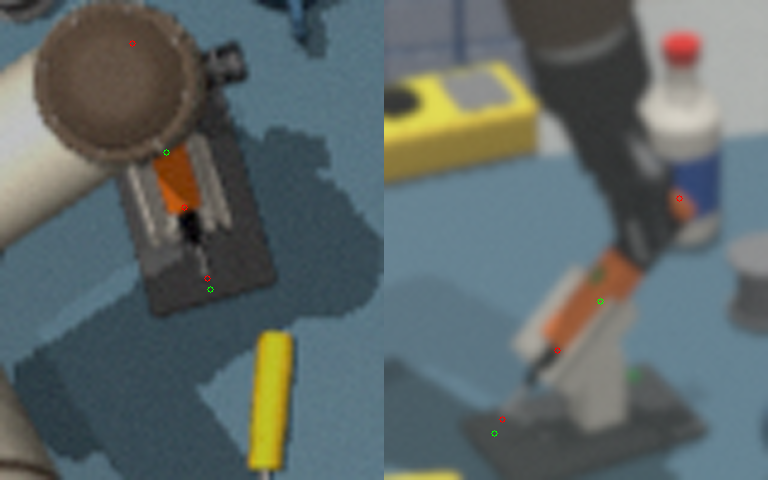

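>>> apply_moves(
  commands=[
    [0,0.015,0.026,0,0,0,1],
    [0,-0.02,0.046,0,0,0,1],
    [0,-0.055,0.066,0,0,0,1],
    [0,-0.055,0.066,0,0,0,1],
  ],
)

```text
t: 17.75
tcp_pos: [0.6158, 0.151, 0.1329]
tool_rot: [164.9, -0.0, 106.6]
force: [-1.3, 0.8, -0.7]
grip_width: 0.264
```

>>> apply_moves(
  commands=[
    [0,-0.02,0.01,0,0,0,1],
    [0,-0.035,0.02,0,0,0,1],
    [0,-0.035,0.02,0,0,0,1],
  ],
)

```text
t: 18.12
tcp_pos: [0.6134, 0.1503, 0.1304]
tool_rot: [164.9, -0.0, 106.6]
force: [-0.0, 0.1, -1.4]
grip_width: 0.264
```

```bash
python3 - <<'E'
from h import *
p0,r0=tool();f=rot(YAW,45,30);w=p0-SEAT;print(p0,[round(float(w@f[i]),4) for i in range(3)],sense()["force"], [round(float(sense()["force"]@f[i]),1) for i in range(3)])
E
```

```text
[0.61342102 0.15033734 0.13036237] [0.0373, -0.0005, -0.0015] [-2.39391144e-04  9.96689537e-02 -1.41485025e+00] [-1.0, 0.1, -1.0]
```

>>> apply_moves(
  commands=[
    [0,-0.017,0.01,0,0,0,1],
    [0,-0.026,0.015,0,0,0,1],
    [0,-0.026,0.015,0,0,0,1],
  ],
)

```text
t: 18.5
tcp_pos: [0.6114, 0.1497, 0.1283]
tool_rot: [164.9, -0.0, 106.6]
force: [0.2, 0.7, 0.1]
grip_width: 0.26
```

>>> apply_moves(
  commands=[
    [0,-0.017,0.01,0,0,0,1],
    [0,-0.026,0.015,0,0,0,1],
    [0,-0.026,0.015,0,0,0,1],
  ],
)

```text
t: 18.88
tcp_pos: [0.6101, 0.1495, 0.1269]
tool_rot: [164.8, -0.0, 106.7]
force: [1.3, 0.6, 0.1]
grip_width: 0.265
```

```bash
python3 ck.py pics/g7.png; python3 - <<'E'
from h import *
p0,r0=tool();f=rot(YAW,45,30);w=p0-SEAT;print(p0,[round(float(w@f[i]),4) for i in range(3)], [round(float(sense()["force"]@f[i]),1) for i in range(3)])
E
```

```text
tip rel [np.float64(-0.14821231840975824), np.float64(0.0006255794300913764), np.float64(-0.00370082961806531)]
18.975 [0.61012811 0.14946013 0.12686213] [ 1.64751771e+02 -4.10161933e-02  1.06657189e+02] [  30.1   21.2  -21.5    6.5  -32.6 -108.5] [ 0.5 -0.   1.4]
[ 0.005 -0.178 -0.665  0.003 -0.    -0.   ]
top [{'centre': [275.9, 209.9], 'p': 0.46}, {'centre': [386.2, 187.5], 'p': 0.2}]
-0.153 [273.81782434 211.0766403 ]
-0.093 [269.16101256 196.45220416]
0.037 [258.38834866 162.65278181]
side [{'centre': [299.7, 183.3], 'p': 0.63}]
-0.153 [301.50574671 181.15917355]
-0.093 [312.93434977 166.8571361 ]
0.037 [338.1635299  135.31742685]
[0.61014283 0.14947648 0.12684265] [0.0324, -0.0004, -0.0015] [2.7, 0.4, 0.7]
```

>>> apply_moves(
  commands=[
    [0,0,0,0,0,0,0],
    [0,0,0,0,0,0,0],
    [0,0,0,0,0,0,0],
    [0,0,0,0,0,0,0],
    [0,0,-0.4,0,0,0,0],
    [0,0,-0.8,0,0,0,0],
    [0,0,-0.8,0,0,0,0],
  ],
)

```text
t: 19.95
tcp_pos: [0.5909, 0.1439, 0.2076]
tool_rot: [164.4, -0.1, 106.7]
force: [0.8, 0.2, -0.0]
grip_width: 1.0
```

```bash
cat > ck2.py <<'E'
from h import *
import sys
px,py,pz,r=rot(YAW,45,30)
T=read_camera("top");S=read_camera("side")
out=[];q=[]
for cam,im,(x0,y0) in(("top",T,(230,150)),("side",S,(280,90))):
    z=place_of("probe_tip",cam);print(cam,z[:2],spot_in("probe",cam)[:1])
    a=np.ascontiguousarray(cv2.resize(im[y0:y0+100,x0:x0+80],None,fx=4.8,fy=4.8,interpolation=2)[:,:,::-1])
    for d in(-.115,-.055,.0,.075): cv2.circle(a,np.round((proj(cam,SEAT+px*d)-[x0,y0]+.5)*4.8).astype(int).tolist(),3,(0,255,0),1);print(d,proj(cam,SEAT+px*d))
    out.append(a)
cv2.imwrite(sys.argv[1],np.hstack(out));print(sense()["t"],tool()[0])
E
python3 ck2.py pics/g8.png
```

```text
top [{'centre': [343.9, 184.0], 'p': 0.58}, {'centre': [276.6, 213.3], 'p': 0.4}] [{'centre': [271.0, 192.6], 'p': 0.54}]
-0.115 [273.2674405  209.78411758]
-0.055 [268.59050914 195.10604451]
0.0 [264.13215809 181.12169169]
0.075 [257.7696417  161.17763714]
side [{'centre': [301.2, 183.8], 'p': 0.66}, {'centre': [329.4, 248.3], 'p': 0.56}] [{'centre': [329.1, 147.2], 'p': 0.89}]
-0.115 [302.49718324 179.76834379]
-0.055 [313.9365741  165.45275638]
0.0 [324.54461375 152.18584782]
0.075 [339.18644325 133.88727136]
20.25 [0.5890554  0.14290149 0.20195475]
```

View pics/g8.png

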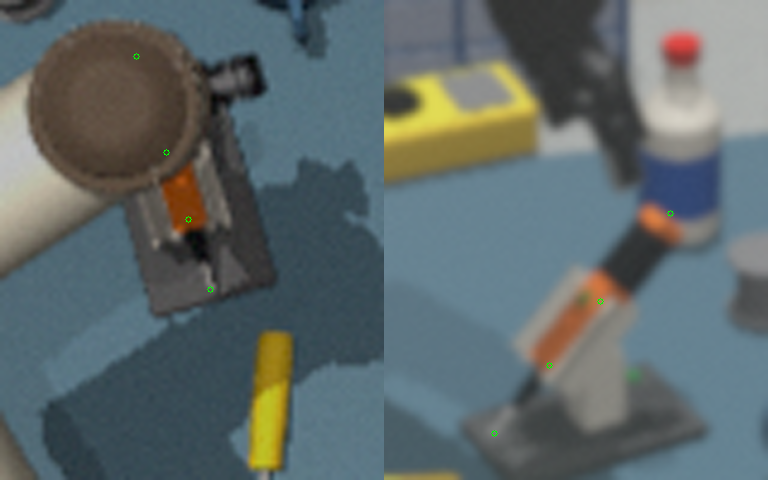

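The probe lies in the trough, released, with its tail where predicted to within about 4 mm. Next I regrip with the tool leaned 60° so that the upright pose is reachable.

```bash
python3 - <<'E'
from h import *
p0,r0=tool();px,py,pz,r=rot(YAW,45,60);z=r.as_matrix()[:,2]
G=SEAT+.027*px-.005*pz
print(p0,G,z,rel(p0,r0,G-.07*z,r))
E
```

```text
[0.5890554  0.14290149 0.20195475] [0.60867872 0.14948331 0.12055635] [-0.24796751 -0.07415801 -0.96592583] [ 0.007  0.339  0.234  0.333 -0.    -0.   ]
```

>>> apply_moves(
  commands=[
    [0,0.2,0,0.11,0,0,0],
    [0,0.34,0.1,0.22,0,0,0],
    [0,0.34,0.23,0.333,0,0,0],
    [0,0.34,0.23,0.333,0,0,0],
  ],
)

```text
t: 20.75
tcp_pos: [0.6273, 0.1546, 0.182]
tool_rot: [-164.5, 0.0, 106.6]
force: [-1.3, -0.3, -0.3]
grip_width: 1.003
```

>>> apply_moves(
  commands=[
    [0,0,0.3,0,0,0,0],
    [0,0,0.55,0,0,0,0],
    [0,0,0.7,0,0,0,0],
    [0,0,0.7,0,0,0,0],
  ],
)

```text
t: 21.25
tcp_pos: [0.6087, 0.1488, 0.1222]
tool_rot: [-165.1, -0.0, 106.6]
force: [0.1, 0.5, -0.4]
grip_width: 0.999
```

```bash
python3 - <<'E'
from h import *
p0,r0=tool();px,py,pz,r=rot(YAW,45,60)
G=SEAT+.027*px-.005*pz;w=p0-SEAT
print(p0,rel(p0,r0,G,r),[w@a for a in(px,py,pz)],sense()["force"],sense()["joint_pos"].round(1))
E
```

```text
[0.60872375 0.14884323 0.12219215] [ 0.006  0.006  0.015  0.001 -0.     0.   ] [np.float64(0.02805751419306786), np.float64(-0.0006261470747641283), np.float64(-0.003744138664938283)] [ 0.05521203  0.48094034 -0.40539355] [ 27.2  34.7   5.1  -2.8 -75.1 -99.5]
```

>>> apply_moves(
  commands=[
    [0,0,0,0,0,0,1],
    [0,0,0,0,0,0,1],
    [0,0,0,0,0,0,1],
    [0,0,0,0,0,0,1],
    [0,0,0,0,0,0,1],
    [0,0,0,0,0,0,1],
  ],
  squeeze=80,
)

```text
t: 22.0
tcp_pos: [0.6099, 0.1493, 0.1231]
tool_rot: [-165.2, -0.0, 106.7]
force: [0.2, 1.2, 3.9]
grip_width: 0.267
```

>>> apply_moves(
  commands=[
    [0,-0.3,-0.17,0,0,0,1],
    [0,-0.6,-0.35,0,0,0,1],
    [0,-0.87,-0.5,0,0,0,1],
    [0,-0.87,-0.5,0,0,0,1],
  ],
)

```text
t: 22.5
tcp_pos: [0.541, 0.1287, 0.1946]
tool_rot: [-165.4, -0.1, 106.6]
force: [0.1, 0.6, -1.1]
grip_width: 0.267
```

```bash
python3 - <<'E'
from h import *
T=read_camera("top");S=read_camera("side")
p0,r0=tool();px,py,pz,r=rot(YAW,45,60)
print(sense()["grip_width"],p0,r0.as_euler("xyz",degrees=True))
q=[(c,place_of("probe_tip",c)[:2]) for c in("top","side")];print(q)
for d in(-.148,-.088,.042): print(d,[proj(c,p0+px*d+pz*.004).round(1) for c in("top","side")])
cv2.imwrite("pics/s9.png",S[:,:,::-1]);cv2.imwrite("pics/t9.png",T[:,:,::-1])
# upright target over red
RED=np.array([.579,-.256,.062]);f=rot(-10,75,60);tip=RED+[0,0,.06];P=tip+.148*f[0]-.004*f[2]
print("upright",P,rel(p0,r0,P,f[3]))
f=rot(YAW,75,60);print("rot only",rel(p0,r0,p0,f[3]))
E
```

```text
0.2699139381744274 [0.54116865 0.12883403 0.19239117] [-1.65166798e+02 -5.80166926e-02  1.06623157e+02]
[('top', [{'centre': [424.3, 170.1], 'p': 0.64}, {'centre': [278.6, 227.7], 'p': 0.63}]), ('side', [{'centre': [282.1, 169.2], 'p': 0.54}])]
-0.148 [array([277.5, 227.9]), array([280.4, 169. ])]
-0.088 [array([272.6, 212.9]), array([292.2, 154. ])]
0.042 [array([261.4, 178. ]), array([318.2, 121. ])]
upright [ 0.62052828 -0.26332256  0.26392175] [-3.984e+00 -5.340e-01 -6.030e-01 -3.260e-01 -1.000e-03  2.990e-01]
rot only [ 0.     0.     0.    -0.331 -0.001 -0.   ]
```

>>> apply_moves(
  commands=[
    [0,-0.1,-0.3,-0.08,0,0.075,1],
    [0,-0.15,-0.6,-0.163,0,0.15,1],
    [0,-0.2,-0.75,-0.245,0,0.224,1],
    [0,-0.2,-0.75,-0.326,0,0.299,1],
    [0,-0.2,-0.75,-0.326,0,0.299,1],
  ],
)

```text
t: 23.32
tcp_pos: [0.5382, 0.1275, 0.2683]
tool_rot: [165.2, 0.2, 80.1]
force: [-0.2, 0.2, -1.3]
grip_width: 0.274
```

```bash
cat > st.py <<'E'
from h import *
import sys
ST=dict(red=np.array([.579,-.256,.062]),yellow=np.array([.4837,-.2555,.062]),blue=np.array([.592,-.113,.062]))
n,dz=sys.argv[1],float(sys.argv[2]);yaw=float(sys.argv[3]) if len(sys.argv)>3 else -10
p0,r0=tool();f=rot(yaw,75,60);g=(r0.as_matrix());l=np.radians(60)
# current tip: px,pz from tool axes
y,z=g[:,1],g[:,2];px=np.cos(l)*y-np.sin(l)*z;pz=-np.sin(l)*y-np.cos(l)*z
tip=p0-.148*px+.004*pz;P=ST[n]+[0,0,dz]+.148*f[0]-.004*f[2]
s=sense();print(s["t"],"tcp",p0.round(4),"tip",tip.round(4),"incl",np.degrees(np.arccos(px[2])).round(1),"j",s["joint_pos"].round(0),"F",s["force"].round(1))
print("go",rel(p0,r0,P,f[3]))
E
python3 st.py red .05
```

```text
23.325 tcp [0.5382 0.1275 0.2683] tip [0.496  0.1345 0.1265] incl 15.2 j [  36.    7.  -21.   13.  -52. -143.] F [-0.2  0.2 -1.3]
go [-3.709e+00  1.393e+00  5.260e-01 -3.000e-03  1.000e-03  2.000e-03]
```

>>> apply_moves(
  commands=[
    [-0.5,0.18,0.065,0,0,0,1],
    [-0.93,0.35,0.13,0,0,0,1],
  ],
)

```text
t: 23.58
tcp_pos: [0.5629, 0.0302, 0.2667]
tool_rot: [165.1, -0.1, 80.2]
force: [1.0, 0.3, -2.0]
grip_width: 0.269
```

>>> apply_moves(
  commands=[
    [-0.5,0.18,0.065,0,0,0,1],
    [-0.93,0.35,0.13,0,0,0,1],
  ],
)

```text
t: 23.82
tcp_pos: [0.5837, -0.0691, 0.2629]
tool_rot: [165.1, -0.1, 80.1]
force: [0.3, 0.5, -0.7]
grip_width: 0.269
```

>>> apply_moves(
  commands=[
    [-0.5,0.18,0.065,0,0,0,1],
    [-0.93,0.35,0.13,0,0,0,1],
  ],
)

```text
t: 24.08
tcp_pos: [0.6042, -0.1676, 0.259]
tool_rot: [165.1, -0.1, 80.1]
force: [0.4, 0.7, -1.7]
grip_width: 0.269
```

>>> apply_moves(
  commands=[
    [-0.5,0.18,0.065,0,0,0,1],
    [-0.92,0.34,0.13,0,0,0,1],
    [-0.92,0.34,0.13,0,0,0,1],
    [-0.92,0.34,0.13,0,0,0,1],
  ],
)

```text
t: 24.58
tcp_pos: [0.6229, -0.2627, 0.2547]
tool_rot: [165.1, -0.1, 80.0]
force: [0.0, 0.4, -0.8]
grip_width: 0.268
```

```bash
python3 st.py red .03; python3 - <<'E'
from h import *
T=read_camera("top");S=read_camera("side")
for l in("probe_tip","red_top","yellow_top","blue_top"):
  for c in("top","side"): print(l,c,[(np.round(x["centre"],1).tolist(),round(x["p"],2)) for x in place_of(l,c)[:3]])
for n,w in dict(red=[.579,-.256,.062],yellow=[.4837,-.2555,.062],blue=[.592,-.113,.062]).items(): print(n,proj("top",w),proj("side",w))
a=cv2.resize(T[155:235,330:410],None,fx=5,fy=5,interpolation=2);b=cv2.resize(S[195:275,290:370],None,fx=5,fy=5,interpolation=2)
cv2.imwrite("pics/g10.png",np.hstack([a,b])[:,:,::-1])
E
```

```text
24.575 tcp [ 0.6229 -0.2627  0.2547] tip [ 0.5812 -0.2551  0.1128] incl 15.1 j [ -9.  19.  -2.   0. -54. -91.] F [ 0.   0.4 -0.8]
go [-0.011 -0.075  0.195 -0.001 -0.001 -0.   ]
probe_tip top [([390.5, 181.5], 0.43)]
probe_tip side [([349.1, 235.4], 0.85)]
red_top top [([387.2, 188.1], 0.58)]
red_top side [([351.9, 248.1], 0.41)]
yellow_top top []
yellow_top side [([313.8, 252.4], 0.6)]
blue_top top []
blue_top side [([342.4, 211.3], 0.57), ([324.0, 178.7], 0.18)]
red [387.30908391 187.22807267] [350.49266256 246.31574836]
yellow [387.79150171 215.90786642] [315.07221897 251.10371585]
blue [343.61862512 183.16618578] [343.43849681 212.11222885]
```

View pics/g10.png

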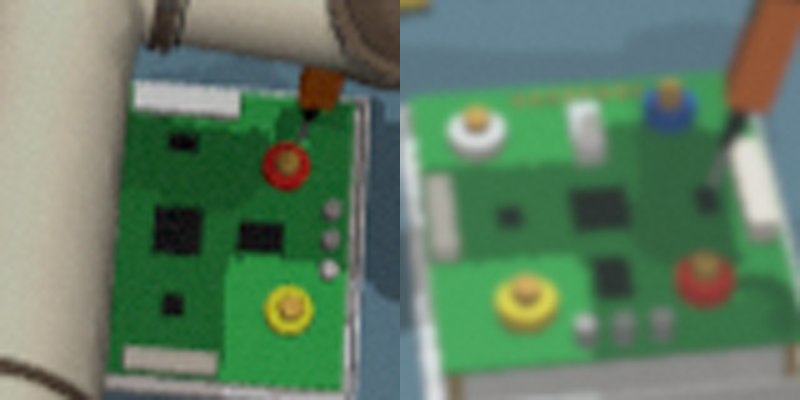

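```bash
python3 - <<'E'
from h import *
w=[.5812,-.2551,.1128];print(proj("top",w),proj("side",w))
print(tri([("top",(389.8,182.6)),("side",(352.2,231.2))]),tri([("top",(390.5,181.5)),("side",(350.5,233))]))
E
```

```text
[388.99792345 182.90059915] [351.7290402  231.62642519]
[ 0.58163843 -0.25725312  0.11598246] [ 0.58111487 -0.25958608  0.11367446]
```

The red and yellow studs sit within 1 px of the positions I computed, and the tip hangs within about 2 mm of being over red. Going down.

>>> apply_moves(
  commands=[
    [0,-0.06,0.15,0,0,0,1],
    [0,-0.09,0.26,0,0,0,1],
    [0,-0.115,0.34,0,0,0,1],
    [0,-0.14,0.43,0,0,0,1],
    [0,-0.14,0.43,0,0,0,1],
  ],
)

```text
t: 25.7
tcp_pos: [0.6196, -0.2617, 0.2095]
tool_rot: [165.1, -0.1, 80.0]
force: [1.0, -0.4, -0.2]
grip_width: 0.267
```

```bash
python3 st.py red -.004
```

```text
25.7 tcp [ 0.6196 -0.2617  0.2095] tip [ 0.5779 -0.2542  0.0676] incl 15.1 j [ -9.  21.  -6.   0. -48. -91.] F [ 1.  -0.4 -0.2]
go [-0.014 -0.013  0.096 -0.001 -0.001 -0.   ]
```

>>> apply_moves(
  commands=[
    [-0.01,-0.005,0.03,0,0,0,1],
    [-0.01,-0.01,0.06,0,0,0,1],
    [-0.01,-0.01,0.06,0,0,0,1],
  ],
)

```text
t: 26.08
tcp_pos: [0.6204, -0.2629, 0.2046]
tool_rot: [165.0, -0.1, 80.0]
force: [0.9, 0.9, -0.4]
grip_width: 0.27
```

>>> apply_moves(
  commands=[
    [0,-0.005,0.02,0,0,0,1],
    [0,-0.008,0.03,0,0,0,1],
    [0,-0.008,0.03,0,0,0,1],
    [0,-0.008,0.03,0,0,0,1],
  ],
)

```text
t: 26.58
tcp_pos: [0.6207, -0.263, 0.2021]
tool_rot: [164.9, -0.1, 80.0]
force: [-0.1, -0.0, 0.1]
grip_width: 0.272
```

```bash
python3 st.py red -.004;python3 -c "
from h import *
print(np.mean([sense()['force'] for _ in range(5)],0),sense()['wrist_torque'])"
```

```text
26.575 tcp [ 0.6207 -0.263   0.2021] tip [ 0.5794 -0.2555  0.0601] incl 14.9 j [ -9.  21.  -7.   0. -47. -91.] F [-0.1 -0.   0.1]
go [-0.004 -0.007  0.021  0.001 -0.001  0.   ]
[-0.10790963 -0.03526845  0.05805511] [0.08875396 0.46869906 0.00122248]
```

>>> apply_moves(
  commands=[
    [0,-0.004,0.015,0,0,0,1],
    [0,-0.008,0.03,0,0,0,1],
    [0,-0.008,0.03,0,0,0,1],
  ],
)

```text
t: 26.95
tcp_pos: [0.6208, -0.263, 0.1989]
tool_rot: [164.9, -0.1, 80.0]
force: [0.3, 0.4, 2.5]
grip_width: 0.267
```

```bash
python3 st.py red -.004;python3 -c "
from h import *
print(sense()['wrist_torque'])"
```

```text
26.95 tcp [ 0.6208 -0.263   0.1989] tip [ 0.5795 -0.2556  0.0569] incl 14.9 j [ -9.  21.  -7.   0. -46. -91.] F [0.3 0.4 2.5]
go [-0.004  0.001 -0.01   0.001 -0.001  0.   ]
[ 0.1539647   0.33392797 -0.03739404]
```

>>> apply_moves(
  commands=[
    [0,-0.002,0.008,0,0,0,1],
    [0,-0.002,0.008,0,0,0,1],
    [0,-0.002,0.008,0,0,0,1],
    [0,-0.002,0.008,0,0,0,1],
  ],
)

```text
t: 27.45
tcp_pos: [0.6207, -0.263, 0.198]
tool_rot: [164.9, -0.1, 80.0]
force: [1.0, 0.4, 3.2]
grip_width: 0.27
```

```bash
python3 st.py red -.004; python3 - <<'E'
from h import *
S=read_camera("side");T=read_camera("top")
a=cv2.resize(T[165:225,350:410],None,fx=6,fy=6,interpolation=2);b=cv2.resize(S[200:260,310:370],None,fx=6,fy=6,interpolation=2)
cv2.imwrite("pics/g11.png",np.hstack([a,b])[:,:,::-1])
E
```

```text
27.45 tcp [ 0.6207 -0.263   0.198 ] tip [ 0.5794 -0.2555  0.056 ] incl 14.9 j [ -9.  21.  -7.   0. -46. -91.] F [1.  0.4 3.2]
go [-0.004  0.004 -0.019  0.001 -0.001  0.   ]
```

View pics/g11.png

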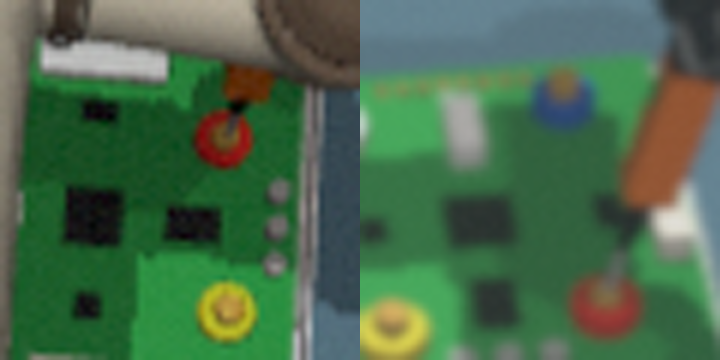

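Top and side both show the needle on the red stud. The force has risen by about 4 N against a 5 N, 6 mm spring, which is about 5 mm of travel. Lifting now and moving to yellow.

>>> apply_moves(
  commands=[
    [0,0.04,-0.15,0,0,0,1],
    [0,0.078,-0.29,0,0,0,1],
    [0,0.078,-0.29,0,0,0,1],
  ],
)

```text
t: 27.92
tcp_pos: [0.6209, -0.263, 0.2295]
tool_rot: [164.8, -0.1, 80.0]
force: [0.5, -0.6, -0.8]
grip_width: 0.269
```

>>> apply_moves(
  commands=[
    [-0.08,-0.45,-0.12,0,0,0,1],
    [-0.16,-0.91,-0.24,0,0,0,1],
    [-0.16,-0.91,-0.24,0,0,0,1],
    [-0.16,-0.91,-0.24,0,0,0,1],
  ],
)

```text
t: 28.42
tcp_pos: [0.5252, -0.2625, 0.2276]
tool_rot: [164.9, -0.1, 80.0]
force: [-0.5, -1.2, -1.6]
grip_width: 0.271
```

```bash
python3 st.py yellow .003; python3 - <<'E'
from h import *
T=read_camera("top");S=read_camera("side")
for l in("probe_tip","yellow_top"):
  for c in("top","side"): print(l,c,[(np.round(x["centre"],1).tolist(),round(x["p"],2)) for x in place_of(l,c)[:3]])
E
```

```text
28.425 tcp [ 0.5252 -0.2625  0.2276] tip [ 0.4839 -0.255   0.0856] incl 14.9 j [-11.  12. -16.  -0. -47. -89.] F [-0.5 -1.2 -1.6]
go [-0.003 -0.053  0.2    0.001 -0.001 -0.   ]
probe_tip top []
probe_tip side [([314.5, 246.2], 0.72), ([303.8, 215.0], 0.3)]
yellow_top top []
yellow_top side [([344.6, 137.3], 0.38), ([317.1, 251.3], 0.37)]
```

>>> apply_moves(
  commands=[
    [0,-0.03,0.11,0,0,0,1],
    [0,-0.045,0.17,0,0,0,1],
    [0,-0.06,0.223,0,0,0,1],
    [0,-0.06,0.223,0,0,0,1],
  ],
)

```text
t: 29.22
tcp_pos: [0.5247, -0.2624, 0.2035]
tool_rot: [165.0, -0.1, 80.0]
force: [-0.7, -0.1, -1.8]
grip_width: 0.27
```

>>> apply_moves(
  commands=[
    [0,-0.004,0.015,0,0,0,1],
    [0,-0.008,0.03,0,0,0,1],
    [0,-0.012,0.045,0,0,0,1],
    [0,-0.012,0.045,0,0,0,1],
    [0,-0.012,0.045,0,0,0,1],
  ],
)

```text
t: 29.85
tcp_pos: [0.5254, -0.2625, 0.2]
tool_rot: [164.9, -0.1, 80.0]
force: [-0.5, 0.0, 1.9]
grip_width: 0.271
```

```bash
python3 st.py yellow -.006
```

```text
29.85 tcp [ 0.5254 -0.2625  0.2   ] tip [ 0.4841 -0.2551  0.058 ] incl 14.9 j [-11.  13. -18.  -0. -43. -89.] F [-0.5  0.   1.9]
go [-0.003 -0.006  0.02   0.001 -0.001  0.   ]
```

Force has risen by about 3 N, so I press 2 mm more and hold.

>>> apply_moves(
  commands=[
    [0,-0.003,0.01,0,0,0,1],
    [0,-0.005,0.02,0,0,0,1],
    [0,-0.005,0.02,0,0,0,1],
    [0,-0.005,0.02,0,0,0,1],
    [0,-0.005,0.02,0,0,0,1],
  ],
)

```text
t: 30.48
tcp_pos: [0.5253, -0.2625, 0.1977]
tool_rot: [164.9, -0.1, 80.0]
force: [1.0, -1.5, 2.9]
grip_width: 0.271
```

```bash
python3 st.py yellow -.006; python3 - <<'E'
from h import *
read_camera("side")
print(sense()["force"],[(np.round(x["centre"],1).tolist(),round(x["p"],2)) for x in place_of("probe_tip","side")[:3]])
E
```

```text
30.475 tcp [ 0.5253 -0.2625  0.1977] tip [ 0.484  -0.255   0.0557] incl 14.9 j [-11.  13. -19.  -0. -43. -89.] F [ 1.  -1.5  2.9]
go [-0.004  0.    -0.002  0.001 -0.001  0.   ]
[-0.59858195 -0.14039328  3.13230302] [([315.5, 255.8], 0.93), ([342.0, 136.7], 0.28)]
```

>>> apply_moves(
  commands=[
    [0,0.045,-0.17,0,0,0,1],
    [0,0.09,-0.34,0,0,0,1],
    [0,0.09,-0.34,0,0,0,1],
  ],
)

```text
t: 30.95
tcp_pos: [0.5247, -0.2622, 0.2327]
tool_rot: [165.0, -0.1, 80.0]
force: [-0.1, 0.1, -2.5]
grip_width: 0.268
```

>>> apply_moves(
  commands=[
    [0.4,0.2,0.05,0,0,0,1],
    [0.8,0.39,0.105,0,0,0,1],
  ],
)

```text
t: 31.2
tcp_pos: [0.5778, -0.1899, 0.2308]
tool_rot: [165.2, -0.1, 79.9]
force: [0.2, -1.2, -1.2]
grip_width: 0.266
```

>>> apply_moves(
  commands=[
    [0.4,0.2,0.05,0,0,0,1],
    [0.79,0.4,0.105,0,0,0,1],
    [0.79,0.4,0.105,0,0,0,1],
    [0.79,0.4,0.105,0,0,0,1],
  ],
)

```text
t: 31.7
tcp_pos: [0.6318, -0.1199, 0.2311]
tool_rot: [165.2, -0.1, 80.0]
force: [-0.1, 0.1, -0.7]
grip_width: 0.268
```

```bash
python3 st.py blue .003; python3 - <<'E'
from h import *
T=read_camera("top");S=read_camera("side")
for l in("probe_tip","blue_top"):
  for c in("top","side"): print(l,c,[(np.round(x["centre"],1).tolist(),round(x["p"],2)) for x in place_of(l,c)[:3]])
p=[.592,-.113,.09];print(proj("top",p),proj("side",p))
E
```

```text
31.7 tcp [ 0.6318 -0.1199  0.2311] tip [ 0.5899 -0.1123  0.0894] incl 15.2 j [   5.   17.  -11.    5.  -48. -108.] F [-0.1  0.1 -0.7]
go [-0.002 -0.045  0.239 -0.002 -0.001  0.   ]
probe_tip top [([344.0, 177.0], 0.43)]
probe_tip side [([340.5, 206.7], 0.91), ([357.9, 172.5], 0.28)]
blue_top top []
blue_top side [([341.6, 211.5], 0.37)]
[343.95817559 181.11706878] [343.59678748 204.47775038]
```

>>> apply_moves(
  commands=[
    [0,-0.025,0.13,0,0,0,1],
    [0,-0.04,0.2,0,0,0,1],
    [0,-0.052,0.263,0,0,0,1],
    [0,-0.052,0.263,0,0,0,1],
  ],
)

```text
t: 32.5
tcp_pos: [0.6344, -0.1202, 0.2054]
tool_rot: [165.1, -0.1, 80.0]
force: [-0.2, -0.7, -1.7]
grip_width: 0.266
```

>>> apply_moves(
  commands=[
    [0,-0.004,0.015,0,0,0,1],
    [0,-0.008,0.03,0,0,0,1],
    [0,-0.012,0.045,0,0,0,1],
    [0,-0.012,0.045,0,0,0,1],
    [0,-0.012,0.045,0,0,0,1],
  ],
)

```text
t: 33.12
tcp_pos: [0.635, -0.1202, 0.2022]
tool_rot: [164.9, -0.1, 80.0]
force: [-0.9, -0.3, -0.2]
grip_width: 0.268
```

```bash
python3 st.py blue -.006
```

```text
33.125 tcp [ 0.635  -0.1202  0.2022] tip [ 0.5937 -0.1127  0.0602] incl 14.9 j [   5.   18.  -13.    6.  -44. -109.] F [-0.9 -0.3 -0.2]
go [-0.004 -0.025  0.037  0.001 -0.001  0.   ]
```

>>> apply_moves(
  commands=[
    [0,-0.01,0.012,0,0,0,1],
    [0,-0.018,0.024,0,0,0,1],
    [0,-0.02,0.037,0,0,0,1],
    [0,-0.02,0.037,0,0,0,1],
    [0,-0.02,0.037,0,0,0,1],
    [0,-0.02,0.037,0,0,0,1],
  ],
)

```text
t: 33.88
tcp_pos: [0.6343, -0.1201, 0.1981]
tool_rot: [164.9, -0.1, 80.0]
force: [2.1, -1.1, 2.5]
grip_width: 0.266
```

```bash
python3 st.py blue -.006;python3 - <<'E'
from h import *
read_camera("side")
print(sense()["force"],[(np.round(x["centre"],1).tolist(),round(x["p"],2)) for x in place_of("probe_tip","side")[:3]],proj("side",[.592,-.113,.057]))
E
```

```text
33.875 tcp [ 0.6343 -0.1201  0.1981] tip [ 0.5931 -0.1126  0.0561] incl 14.9 j [   5.   19.  -14.    6.  -43. -109.] F [ 2.1 -1.1  2.5]
go [-0.004 -0.007 -0.     0.001 -0.001  0.   ]
[ 2.09432689 -0.27113876  2.2342247 ] [([342.2, 215.4], 0.79), ([316.7, 256.6], 0.16)] [343.41048331 213.45698952]
```

>>> apply_moves(
  commands=[
    [0,-0.003,0.01,0,0,0,1],
    [0,-0.003,0.01,0,0,0,1],
    [0,-0.003,0.01,0,0,0,1],
  ],
)

```text
t: 34.35
tcp_pos: [0.6342, -0.12, 0.1969]
tool_rot: [164.9, -0.1, 80.0]
force: [3.0, -0.6, 3.5]
grip_width: 0.271
```

>>> apply_moves(
  commands=[
    [0,0.06,-0.2,0,0,0,1],
    [0,0.12,-0.45,0,0,0,1],
    [0,0.18,-0.68,0,0,0,1],
    [0,0.18,-0.68,0,0,0,1],
    [0,0.18,-0.68,0,0,0,1],
  ],
)

```text
t: 34.98
tcp_pos: [0.6317, -0.1199, 0.264]
tool_rot: [165.3, -0.1, 80.0]
force: [-0.1, 0.4, -1.1]
grip_width: 0.267
```

```bash
python3 - <<'E'
from h import *
p0,r0=tool();px,py,pz,r=rot(YAW,45,60)
A=SEAT+(.028+.012)*px+(.085-.0037)*pz
print(p0,A,rel(p0,r0,A,r))
E
```

```text
[ 0.631661   -0.11993444  0.26403519] [0.55902091 0.13463248 0.19077205] [ 2.380e+00 -1.307e+00  4.180e-01  3.240e-01 -2.000e-03 -3.000e-01]
```

>>> apply_moves(
  commands=[
    [0.48,-0.28,-0.075,0,0,0,1],
    [0.95,-0.55,-0.147,0,0,0,1],
  ],
)

```text
t: 35.22
tcp_pos: [0.592, -0.0163, 0.2641]
tool_rot: [165.3, 0.0, 79.9]
force: [0.4, 0.0, -1.4]
grip_width: 0.27
```

>>> apply_moves(
  commands=[
    [0.48,-0.28,-0.075,0,0,0,1],
    [0.95,-0.55,-0.147,0,0,0,1],
  ],
)

```text
t: 35.48
tcp_pos: [0.5521, 0.0876, 0.2648]
tool_rot: [165.2, 0.0, 80.0]
force: [0.5, -0.1, -1.5]
grip_width: 0.266
```

>>> apply_moves(
  commands=[
    [0.2,-0.1,0,0.08,0,-0.075,1],
    [0.4,-0.2,0,0.16,0,-0.15,1],
    [0.48,-0.207,0.2,0.24,0,-0.225,1],
    [0.48,-0.207,0.5,0.324,0,-0.3,1],
    [0.48,-0.207,0.712,0.324,0,-0.3,1],
    [0.48,-0.207,0.712,0.324,0,-0.3,1],
  ],
)

```text
t: 36.22
tcp_pos: [0.5595, 0.1336, 0.1889]
tool_rot: [-164.8, 0.1, 106.7]
force: [-0.6, -0.5, -0.9]
grip_width: 0.27
```

```bash
cat > dk.py <<'E'
from h import *
p0,r0=tool();px,py,pz,r=rot(YAW,45,60);w=p0-SEAT;s=sense()
print(s["t"],p0,"rel seat",[round(float(w@a),4) for a in(px,py,pz)],"F",[round(float(s["force"]@a),1) for a in(px,py,pz)],"to grasp pose",rel(p0,r0,SEAT+.028*px-.0037*pz-.0006*py,r))
E
python3 dk.py; python3 - <<'E'
from h import *
p0,r0=tool();px,py,pz,r=rot(YAW,45,60);w=p0-.148*px+.004*pz
for c in("top","side"): read_camera(c);print(c,[(np.round(x["centre"],1).tolist(),round(x["p"],2)) for x in place_of("probe_tip",c)[:3]],proj(c,w))
E
```

```text
36.225 [0.55945967 0.13360919 0.18886309] rel seat [0.0387, -0.0011, 0.0799] F [-1.1, -0.3, -0.1] to grasp pose [ 0.006  0.671  0.509 -0.002  0.001  0.   ]
top [([277.7, 221.4], 0.82)] [276.1946092  222.39968187]
side [([284.4, 170.3], 0.9), ([343.9, 135.3], 0.31)] [286.11891064 168.43226267]
```

>>> apply_moves(
  commands=[
    [0.006,0.25,0.14,0,0,0,1],
    [0.006,0.45,0.26,0,0,0,1],
    [0.006,0.61,0.35,0,0,0,1],
    [0.006,0.61,0.35,0,0,0,1],
  ],
)

```text
t: 36.92
tcp_pos: [0.6089, 0.1495, 0.1431]
tool_rot: [-165.3, 0.0, 106.7]
force: [-0.8, 0.1, -1.0]
grip_width: 0.269
```

>>> apply_moves(
  commands=[
    [0,0.05,0.03,0,0,0,1],
    [0,0.1,0.06,0,0,0,1],
    [0,0.1,0.06,0,0,0,1],
  ],
)

```text
t: 37.3
tcp_pos: [0.6167, 0.1517, 0.1353]
tool_rot: [-165.3, 0.0, 106.7]
force: [-0.4, -0.5, -0.9]
grip_width: 0.269
```

```bash
python3 dk.py
```

```text
37.3 [0.61673121 0.1517495  0.13527887] rel seat [0.0433, -0.0001, -0.0005] F [-1.0, -0.4, -0.3] to grasp pose [-0.005 -0.05   0.148  0.004  0.     0.001]
```

>>> apply_moves(
  commands=[
    [0,-0.01,0.05,0,0,0,1],
    [0,-0.03,0.09,0,0,0,1],
    [0,-0.043,0.125,0,0,0,1],
    [0,-0.043,0.125,0,0,0,1],
  ],
)

```text
t: 37.8
tcp_pos: [0.6092, 0.1494, 0.1242]
tool_rot: [-165.3, 0.0, 106.7]
force: [-0.6, 0.3, -0.3]
grip_width: 0.266
```

```bash
python3 dk.py
```

```text
37.8 [0.60920058 0.14943008 0.124165  ] rel seat [0.0299, -0.0002, -0.0028] F [-0.6, 0.5, 0.1] to grasp pose [-0.004 -0.002  0.021  0.003  0.     0.001]
```

>>> apply_moves(
  commands=[
    [0,-0.006,0.013,0,0,0,1],
    [0,-0.013,0.027,0,0,0,1],
    [0,-0.013,0.027,0,0,0,1],
  ],
)

```text
t: 38.17
tcp_pos: [0.6089, 0.1493, 0.1238]
tool_rot: [-165.5, 0.0, 106.8]
force: [0.3, -0.1, 4.2]
grip_width: 0.268
```

```bash
python3 dk.py
```

```text
38.175 [0.60891228 0.14932242 0.12383296] rel seat [0.0294, -0.0002, -0.0028] F [3.1, -0.2, 2.8] to grasp pose [-0.004  0.     0.017  0.006  0.001  0.001]
```

Contact with the fork: about 4 N up the slope and the TCP stopped within 2 mm of the earlier home grasp. Releasing and retreating along the tool axis.

>>> apply_moves(
  commands=[
    [0,0,0,0,0,0,0],
    [0,0,0,0,0,0,0],
    [0,0,0,0,0,0,0],
    [0,0,0,0,0,0,0],
    [0,0,-0.4,0,0,0,0],
    [0,0,-0.8,0,0,0,0],
    [0,0,-1,0,0,0,0],
    [0,0,-1,0,0,0,0],
  ],
)

```text
t: 39.17
tcp_pos: [0.633, 0.1567, 0.2204]
tool_rot: [-165.6, -0.0, 106.7]
force: [-0.4, 0.8, -0.8]
grip_width: 1.0
```

>>> apply_moves(
  commands=[
    [0,-0.1,-0.3,0,0,0,0],
    [0,-0.2,-0.6,0,0,0,0],
    [0,-0.2,-0.6,0,0,0,0],
    [0,-0.2,-0.6,0,0,0,0],
  ],
)

```text
t: 39.67
tcp_pos: [0.6273, 0.1551, 0.28]
tool_rot: [-165.2, -0.0, 106.7]
force: [-0.3, 0.1, -0.9]
grip_width: 0.999
```

```bash
python3 ck2.py pics/g12.png; python3 - <<'E'
from h import *
a=cv2.imread("pics/g8.png").astype(int);b=cv2.imread("pics/g12.png").astype(int)
def cen(i):
    h=cv2.cvtColor(i.astype(np.uint8)[:,384:],cv2.COLOR_BGR2HSV);m=cv2.inRange(h,np.array((5,150,90)),np.array((20,255,255)));m[:190]=0
    ys,xs=np.nonzero(m);return xs.mean()/4.8,ys.mean()/4.8,xs.min()/4.8,ys.max()/4.8,len(xs)
print(cen(a),cen(b));print(tool()[0],sense()["force"],sense()["grip_width"])
E
```

```text
top [{'centre': [275.7, 210.1], 'p': 0.83}, {'centre': [385.8, 192.4], 'p': 0.24}] [{'centre': [426.4, 170.3], 'p': 0.63}]
-0.115 [273.2674405  209.78411758]
-0.055 [268.59050914 195.10604451]
0.0 [264.13215809 181.12169169]
0.075 [257.7696417  161.17763714]
side [{'centre': [303.3, 182.8], 'p': 0.69}] [{'centre': [329.1, 151.2], 'p': 0.67}]
-0.115 [302.49718324 179.76834379]
-0.055 [313.9365741  165.45275638]
0.0 [324.54461375 152.18584782]
0.075 [339.18644325 133.88727136]
39.975 [0.62794047 0.15510842 0.28101689]
(np.float64(43.98942605497484), np.float64(61.42070751064654), np.float64(32.5), np.float64(75.20833333333334), 1722) (np.float64(41.50198714696432), np.float64(64.08538389988162), np.float64(31.666666666666668), np.float64(75.625), 1971)
[0.62794047 0.15510842 0.28101689] [ 0.45616433  0.27215401 -0.5126307 ] 1.002767403381438
```

```bash
python3 -c "
from h import *
print(finish_job())"
```

```text
the job is handed in; nothing more can be done
None
```

I docked the probe, pressed red, yellow and blue in order, docked it again and handed the job in at about 40 s of the 67 s allowed. No verdict is reported on hand-in.

**First docking:** My first attempt failed because the wrist ran into its joint 5 limit when tilting for the slope. I set the probe back on the bench, where it turned about 4°, and regripped it with the tool leaned. It then went in until the fork pushed back with about 3 N, and I let go for well over a second.

**Studs:** With the probe about 15° off vertical, I pressed each stud until the upward force had risen by roughly 4 N, which is about 4–5 mm of travel. The pictures show the needle on red. Yellow and blue I confirmed from force, depth and the detected tip position. The highest upward force reading while pressing was 3.5 N.

**Final docking:** The probe met the fork again at about 4 N, with the gripper within about 2 mm of the earlier home pose. After release, the handle's lower end was within 1 px of its first docked position. The detected tip was about 2 px from the dock tip, roughly 4–7 mm against the 14 mm limit. The gripper was open and well clear, with no contact force.

**Disagreements and limits:**
- **Seat estimate:** The fork stopped the probe about 5 mm further down the slope than my camera estimate of the seat, so I trusted the contact.
- **Wrong detections:** The detection networks gave some wrong hits, which I discarded.
- **Not checked by eye:** I had used all 12 picture views before the last docking, so I checked it only by numbers. I made no separate check that the bystanders had not moved.

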